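# Put the ball away in the rotary-lid keeper

### The job

Put the red tennis ball away in the round clear keeper: turn the keeper's lid, by pushing its finger knob or however you like, until the round opening is squarely over the empty compartment, slide the orange shutter fully open, and drop the ball through into that compartment. Then slide the shutter fully shut again with the opening still over the ball, and leave the steel cup, the three bails and the spike key standing or lying where they are.

Things in the scene. Friction and masses are not known exactly. Their poses are not given: they have to be found in the camera images.
- keeper: The keeper: a round clear tub, 244 mm across, 76 mm tall, that does not move; origin in the middle of its underside. Four upright dividers make four equal quarter compartments, floors 6 mm above the shelf. Three hold a green ball, a yellow ball and a roll of blue bat-grip tape, seen through the clear lid; the fourth is empty.
- keeper_axis (a point): The lid's turning axis (vertical), at the height of its top face, 81 mm above the shelf. The lid is a clear disc 248 mm across with a white rim (4 mm thick, rim 14 mm tall); it turns endlessly both ways, rubs with about 0.22 N m and stays where it is left (no detents, no stops).
- empty_bay (a point): Middle of the floor of the empty compartment, 66 mm from the turning axis, 6 mm above the shelf. A ball resting in the compartment has its centre at a height of 38 mm and may lie up to about 30 mm from this middle.
- opening (a point): Centre of the lid's round opening (80 mm across), in the lid's top face, 81 mm above the shelf and 66 mm from the turning axis. The orange shutter covers it at the start. Where this point stands vertically over empty_bay, the opening is squarely over the empty compartment.
- lid_knob (a point): The lid's upright round orange finger knob: 24 mm across, 36 mm tall, fixed to the lid 98 mm from the turning axis, diametrically opposite the opening; this point is on its centre line, half-way up (99 mm above the shelf; its top is at 117 mm). Push it sideways to turn the lid.
- shutter_grip (a point): Middle of the shutter's upright orange grip fin: 8 mm thick along the slide, 50 mm wide across it, this point 97 mm above the shelf, its top at 108 mm. It is on the lid's diameter through opening and knob: shut, 96 mm from the axis on the opening's side; open, 10 mm from the axis on that side. Push it towards the knob to open, away from it to shut; it rubs with about 1.2 N and stays put.
- shutter (a joint): Travel of the shutter along its track on the lid, in m: 0 fully shut (covers the opening), 0.086 fully open (opening clear), hard stops at both ends. The shutter is an orange plate 88 by 88 mm, its top face 85 mm above the shelf, between two white rails (tops 89 mm above the shelf, 93 mm apart) along the diameter through opening and knob.
- red_ball_center (a point): Centre of the red tennis ball, 65 mm across, about 58 g. It sits on the rim of the steel cup, its centre 73 mm above the shelf, 23 mm above the cup's rim.
- cup_rim (a point): Centre of the mouth of the stainless steel ball holder cup: 50 mm tall, 50 mm across at the rim, 60 mm across at the foot, 0.26 kg, loose.
- bail1: One of three loose pale wooden bails, 109 mm long along its x axis, 18 mm thick; origin under its middle on the shelf.
- bail2: The second bail, the same.
- bail3: The third bail, the same.
- spike_key: Loose green plastic spike key, T-shaped, 110 mm long along its x axis, cross handle 62 mm at its -x end, 20 mm thick; origin under its middle on the shelf.
Mind the look-alikes: they are no part of the job. There is more than one size of the part that bears red_ball_center; the job needs the middle-sized.

How it is judged:
On the way, in this order (a step that is already met when the one before it is completed fails the run):
1. the round opening is over the empty compartment (within 10 mm) and the shutter is fully open (within 8 mm) (horizontal distance between opening and empty_bay below 0.01 m and value of joint shutter above 0.078 m), for 0.2 s.
2. the red ball lies in the empty compartment (horizontal distance between red_ball_center and empty_bay below 0.035 m and height (world z) of red_ball_center below 0.046 m), for 0.2 s.
At the end, for the whole second after the job is handed in: The red ball lies on the floor of the compartment that was empty; the shutter is fully shut (within 5 mm); the lid's opening is still over that compartment (within 15 mm); the cup stands upright within 40 mm of where it stood, and the bails and the key are undisturbed (all of step 2 and value of joint shutter below 0.005 m and horizontal distance between opening and empty_bay below 0.015 m and angle between cup_rim's own z axis and vertical below 0.1 rad and distance of cup_rim from where it was at the start of the episode below 0.04 m); the robot touches nothing.
It fails at once if a bail or the spike key is pushed more than 25 mm from its place (distance of any of bail1, bail2, bail3, spike_key from where it was at the start of the episode above 0.025 m).
It fails at once if the steel cup is knocked over (angle between cup_rim's own z axis and vertical above 0.6 rad).
It also fails if it takes over 72 s, if anything falls off the work surface, if the arm or the gripper's body presses on something with over 40 N, if the wrist force passes 120 N, or if a joint passes its speed limit or range.

### The arm

A 6-joint arm with a two-finger parallel gripper is mounted at the origin on the work surface. World frame = base frame: x ahead of the robot, y to its left, z up, the work surface at z = 0. Lengths are in m, angles in rad, forces in N, time in s.
With the tool pointing down it reaches from about 0.325 to 0.775 m from the base axis. Payload 9.3 kg.
Tool frame: the origin (TCP) lies midway between the tips of the shut fingers; the grasp point (between the pads) lies manip.tcp_to_grasp behind it (manip.tcp_to_grasp is the distance from the TCP to the grasp point, in m); x points along the fingers, y is the direction in which the jaws open and shut, and the axes are right-handed (so a half turn about x gives the same grasp; the last joint's range is limited). The gripper opens to 85 mm and grips with 20 to 120 N. Pads are 22 mm wide; open, the fingers measure 114 mm over their backs; the gripper's body (76 mm by 85 mm) begins 54 mm behind the grasp point. The pads swing forward as they close: fully open they stand 13 mm farther back than shut.
Start: joints at [-1.464, 0.259, 0.021, 1.334, 0, 1.418], TCP at [0.141, -0.532, 0.231] pointing down, gripper open.
Joint ranges: [-3.04, 3.04], [-0.91, 1.82], [-1.04, 1.36], [-1.92, 1.95], [-1.52, 1.45], [-3.14, 3.14]. Speed limits (rad/s): [2.22, 2.22, 2.79, 3.14, 3.14, 3.14].

### API

Orientations are given as a unit quaternion [x, y, z, w].
In Python, from plant import sense, cams, job, spotter, manip gives the robot as it stands.
- The arm moves only by the tool apply_moves, never from a script. Its arguments are lists of equal length, an entry for each row: "jaw": the closure in counts, from 0 (fully open) to 255 (shut); "travel": the shift along the tool's x, y, z in m, a list of three; "spin": the turn about the tool's x in rad. A call has 1 to 20 rows; each row is the pose to reach, as a shift and turn from the pose measured when the call began, along the tool's axes at that moment; what a row does not reach only later rows make up. A row lasts 1/12 s, in which the tool goes at most 41.7 mm and 7.16 degrees, less where a joint would pass 70% of its speed; a pose out of reach is approached as far as the arm can. A call with a gripper value outside its range is refused whole. The fingers move at their own pace and stop on an object; "grip_force" is the grip in N (left out, the last holds). Time passes only in rows, so rows that repeat a pose let the fingers close. It gives the time, the measured TCP pose, the force and the opening at its end, in the units of the state.
- sense(): the state, without advancing time (a new reading comes with each control period).
- cams.camera(name): name is "side" or "top" or "wrist"; returns a dict with "frame" (384x512x3 uint8, red, green, blue), "vfov" (degrees; the focal length in pixels is half the picture's height over the tangent of half this angle, whatever the lens; pixels are square), "cx", "cy" (the principal point, pixels), "R" (3x3) and "t" (3): a world point X has camera coordinates R X + t. Camera axes: x right, y down, z forward; pixel columns grow to the right and rows downward; lengths in m; the calibration is good to about 2 mm. A picture is of the moment at which its call begins. There is no depth.
- job.sign_off(): hands the job in, once; it reports no verdict.
Trained networks look in a picture, given as the dict that the camera call returned (one of the last four; its "shot" number tells which), for a name from the list of things; names that differ only in an ending like _2 or _b are one class to them, and where a whole thing is asked for, a point or a joint stands for the part that bears it (a point fixed in the world has none). Each returns a list of dicts, best first, with "p" (0 to 1); they miss things now and then, are a little off and sometimes report something else, mostly with a low value. They report only what shows in the picture. A call takes as long as a camera call. They do not tell look-alikes from the thing itself.
- spotter.spot_in(picture, label): "at" ([x, y, z] in m, in world coordinates, good to about 4 mm: the middle of the surface that is visible of it).
The state is a dict: "time": time; "joint_positions": joint angles; "joint_velocities": joint speeds; "tau": joint torques, N m; "position": TCP position; "tcp_rot": TCP orientation; "contact_force": force on the tool from outside, world axes, zero at the start; "moment": the same for the moment, N m; "width": finger opening in m.
Only numpy, scipy, OpenCV 4.12 (cv2) and the standard library are available. Lean on these libraries where they do the work, as an engineer would, in place of code of your own. Each camera call takes 0.05 s, during which the arm holds its last target.

## Working session

There is one attempt and no reset: what is moved stays moved. The work goes in short steps, Python scripts to look and compute and a tool call to move; the robot and the scene stay as the last step left them, time stands still between calls to the robot, and variables do not carry over. Pictures are saved under pics/ and viewed, and the job is handed in when it is done.

Besides the shell and the picture viewer there is one more tool, called after "Call:" by a JSON object that holds its "api" and its "payload". apply_moves: Moves the arm, as the interface text tells. Its arguments: {"type":"object","properties":{"jaw":{"type":"array","items":{"type":"number"}},"travel":{"type":"array","items":{"type":"array","items":{"type":"number"}}},"spin":{"type":"array","items":{"type":"number"}},"grip_force":{"type":"number"}},"required":["jaw","travel","spin"]}

```bash
ls; mkdir -p pics; python3 - <<'E'
from plant import sense, cams, job, spotter, manip
import cv2
s=sense(); print(s); print(manip.tcp_to_grasp)
for n in ["side","top","wrist"]:
    c=cams.camera(n); print(n,c["vfov"],c["cx"],c["cy"],c["R"],c["t"],c["shot"])
    cv2.imwrite(f"pics/{n}0.png",cv2.cvtColor(c["frame"],cv2.COLOR_RGB2BGR))
    if n!="wrist":
        for l in ["keeper","opening","lid_knob","shutter_grip","red_ball_center","cup_rim","bail1","spike_key","empty_bay"]:
            try: print(l,[( [round(float(v),3) for v in d["at"]],round(d["p"],2)) for d in spotter.spot_in(c,l)])
            except Exception as e: print(l,e)
E
```

```text
pics
{'time': 0.0, 'joint_positions': array([-1.46359833e+00,  2.59183196e-01,  2.07572881e-02,  1.33369119e+00,
        1.37011062e-05,  1.41821813e+00]), 'joint_velocities': array([ 6.01923799e-05,  1.11577761e-03,  8.45455536e-04, -2.09025303e-03,
        1.36432187e-03,  1.60695955e-03]), 'tau': array([ 2.98163750e-04, -5.55637765e+01,  3.44527638e+01,  1.36040017e-02,
       -1.50089941e-04,  5.60277329e-06]), 'position': array([ 0.14125612, -0.53126227,  0.23066929]), 'tcp_rot': array([ 0.70116568,  0.09205343, -0.7011348 ,  0.09111996]), 'contact_force': array([0.32745861, 0.04723681, 0.04489311]), 'moment': array([ 0.02784137, -0.03533589,  0.06241108]), 'width': 0.08536533738905776}
0.0187
side 52.466904346408604 263.0109130447033 188.07238784164656 [[-0.94980369 -0.31262644  0.01173314]
 [-0.1642      0.46623791 -0.86928739]
 [ 0.26629179 -0.82757895 -0.49416775]] [0.50526179 0.15390319 0.90741227] 1
keeper [([0.523, 0.05, 0.08], 0.94)]
opening [([0.53, 0.012, 0.079], 0.89)]
lid_knob [([0.527, 0.013, 0.084], 0.7), ([0.389, 0.205, 0.013], 0.34)]
shutter_grip [([0.525, 0.085,
[... 682 characters left out ...]
64)]
shutter_grip [([0.527, 0.059, 0.082], 0.7), ([0.535, -0.015, 0.083], 0.48)]
red_ball_center [([0.525, 0.405, 0.072], 0.87), ([0.519, 0.284, 0.096], 0.81), ([0.414, 0.3, 0.034], 0.81)]
cup_rim [([0.386, 0.198, 0.013], 0.26)]
bail1 [([0.647, -0.265, 0.011], 0.73), ([0.385, 0.202, 0.012], 0.59), ([0.651, 0.276, 0.014], 0.45)]
spike_key [([0.542, -0.287, 0.016], 0.76), ([0.532, 0.053, 0.082], 0.32)]
empty_bay [([0.54, -0.015, 0.078], 0.85)]
wrist 66.3721511654572 251.81919288836468 185.70458697742745 [[ 2.57477113e-01 -9.66284360e-01 -2.68082138e-04]
 [-9.12888550e-01 -2.43340141e-01  3.27750013e-01]
 [-3.16764947e-01 -8.41433980e-02 -9.44764445e-01]] [-0.54987334 -0.04189922  0.37958098] 3
```

View pics/top0.png

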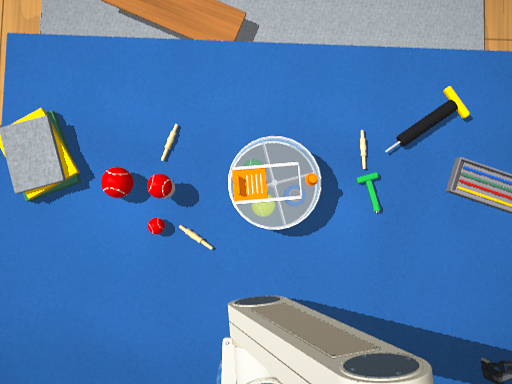

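View pics/side0.png

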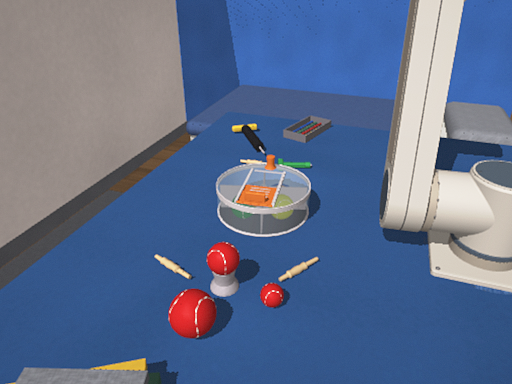

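```bash
python3 - <<'E'
import cv2
a=cv2.imread('pics/top0.png')[100:290,180:350]
cv2.imwrite('pics/topcrop.png',cv2.resize(a,None,fx=3.1,fy=3.1,interpolation=cv2.INTER_CUBIC))
a=cv2.imread('pics/side0.png')[90:290,110:350]
cv2.imwrite('pics/sidecrop.png',cv2.resize(a,None,fx=3,fy=3,interpolation=cv2.INTER_CUBIC))
E
```

```text
(no output)
```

View pics/topcrop.png

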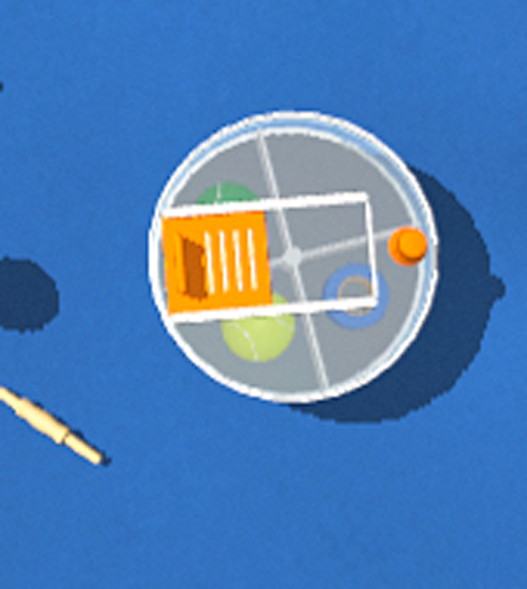

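View pics/sidecrop.png

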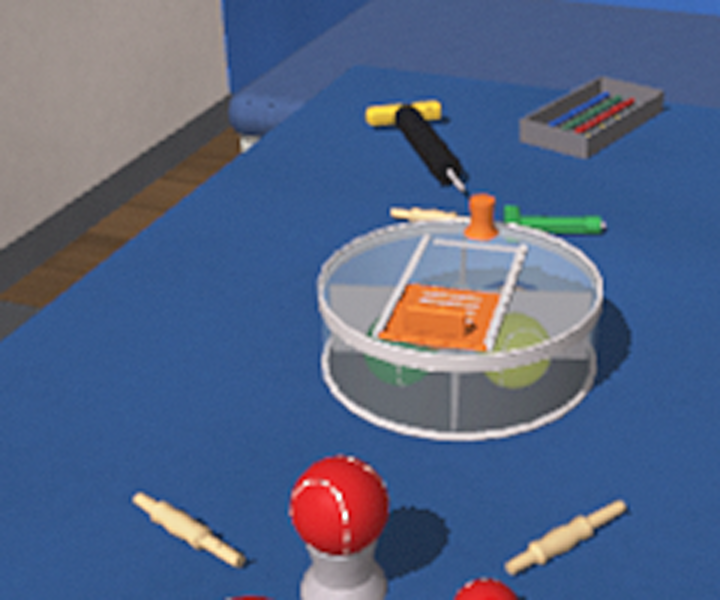

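The target is the middle-sized red ball, at top (160,186) and side (223,259), sitting on the steel cup. The other red balls are the big one at top (117,182) and the small one at (156,226), both on the shelf. In the top view the empty compartment is the upper-right quarter, with green upper left, yellow lower left and tape lower right. Next I'll measure.

```bash
cat > h.py <<'E'
import numpy as np, cv2
from plant import sense, cams, job, spotter, manip
def K(c):
    f=c["frame"].shape[0]/2/np.tan(np.radians(c["vfov"])/2); return f
def unproj(c,uv,z):
    f=K(c); d=np.array([(uv[0]-c["cx"])/f,(uv[1]-c["cy"])/f,1.])
    R=np.array(c["R"]);t=np.array(c["t"]); C=-R.T@t; w=R.T@d
    return C+w*(z-C[2])/w[2]
def proj(c,X):
    X=np.atleast_2d(X); p=X@np.array(c["R"]).T+np.array(c["t"]); f=K(c)
    return np.c_[c["cx"]+f*p[:,0]/p[:,2],c["cy"]+f*p[:,1]/p[:,2]]
def circ(ctr,r,z,n=120):
    a=np.linspace(0,2*np.pi,n); return np.c_[ctr[0]+r*np.cos(a),ctr[1]+r*np.sin(a),0*a+z]
def Rm(q):
    from scipy.spatial.transform import Rotation; return Rotation.from_quat(q).as_matrix()
def save(c,name,pts=[],crop=None,s=3):
    im=cv2.cvtColor(c["frame"],cv2.COLOR_RGB2BGR).copy()
    u0,v0,u1,v1=crop or (0,0,512,384)
    im=cv2.resize(im[v0:v1,u0:u1],None,fx=s,fy=s,interpolation=cv2.INTER_CUBIC)
    for P,col in pts:
        for u,v in proj(c,P): cv2.circle(im,(int((u-u0+.5)*s),int((v-v0+.5)*s)),1,col,-1)
    cv2.imwrite(f"pics/{name}.png",im)
E
python3 - <<'E'
from h import *
c=cams.camera("top"); d=cams.camera("side")
for p in [(274.7,182.7)]: print("axis",unproj(c,p,.081))
print("knob",unproj(c,(311.6,178.4),.117))
def blob(c,lo,hi,box):
    hsv=cv2.cvtColor(c["frame"],cv2.COLOR_RGB2HSV); m=cv2.inRange(hsv,lo,hi)
    mm=np.zeros_like(m); mm[box[1]:box[3],box[0]:box[2]]=m[box[1]:box[3],box[0]:box[2]]
    n,l,s,ce=cv2.connectedComponentsWithStats(mm); i=1+np.argmax(s[1:,4]); return ce[i],s[i],l==i
# ball: intersect rays from both cams using mask bounding enclosing circle
def ray(c,uv):
    f=K(c); R=np.array(c["R"]);t=np.array(c["t"]); w=R.T@np.array([(uv[0]-c["cx"])/f,(uv[1]-c["cy"])/f,1.]); return -R.T@t,w/np.linalg.norm(w)
rs=[]
for cc,box in((c,(140,165,180,205)),(d,(200,235,245,282))):
    hsv=cv2.cvtColor(cc["frame"],cv2.COLOR_RGB2HSV)
    m=cv2.inRange(hsv,(0,120,60),(8,255,255))|cv2.inRange(hsv,(172,120,60),(180,255,255))
    mm=np.zeros_like(m); mm[box[1]:box[3],box[0]:box[2]]=m[box[1]:box[3],box[0]:box[2]]
    (u,v),r=cv2.minEnclosingCircle(np.argwhere(mm)[:,::-1].astype(np.float32)); print("ball",u,v,r, unproj(cc,(u,v),.073))
    rs.append(ray(cc,(u,v)))
A=np.c_[rs[0][1],-rs[1][1]]; x=np.linalg.lstsq(A,rs[1][0]-rs[0][0],rcond=None)[0]
print("tri",rs[0][0]+x[0]*rs[0][1],rs[1][0]+x[1]*rs[1][1])
ax=unproj(c,(274.7,182.7),.081)
G=(0,255,0)
ov=[(circ(ax,.124,.081),G),(circ(ax,.122,0.0),(0,0,255)),([ax],G)]
save(c,"ov_top",ov,(180,100,350,290),3.1); save(d,"ov_side",ov,(200,140,330,250),5)
E
```

```text
axis [ 0.53963699 -0.01504824  0.081     ]
knob [ 0.55040181 -0.1078339   0.117     ]
ball 159.0 185.5 12.500100135803223 [0.5245587  0.28965978 0.073     ]
ball 222.78958129882812 258.12548828125 16.35092544555664 [0.52210595 0.28770266 0.073     ]
tri [0.52448355 0.28945052 0.07409686] [0.52173283 0.28849552 0.07372622]
```

View pics/ov_top.png

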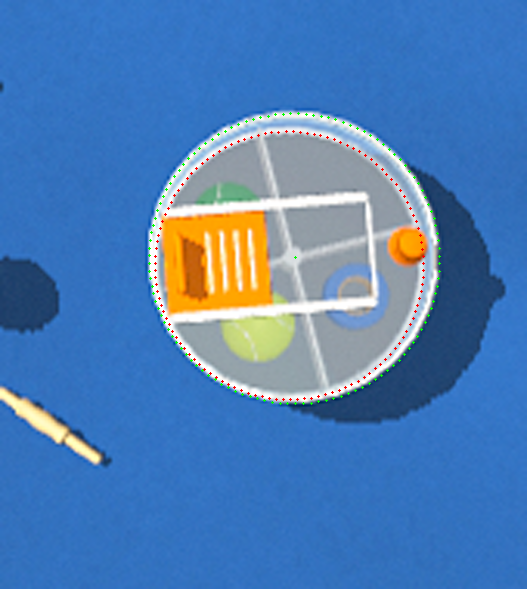

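View pics/ov_side.png

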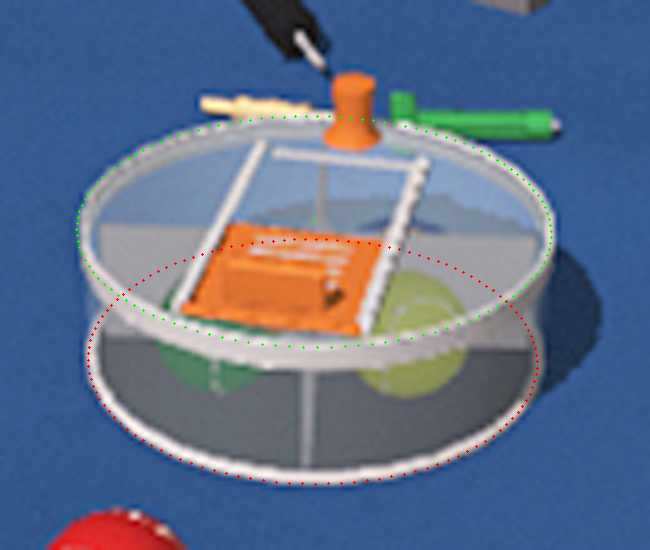

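```bash
cat >> h.py <<'E'
AX=np.array([.539,-.0155])
def plan(target, jawdeg=None):
    """target TCP world; jaw axis (tool y) world angle deg mod 180"""
    s=sense(); R=Rm(s["tcp_rot"]); tr=R.T@(np.array(target)-s["position"])
    y=R[:,1]; a=np.degrees(np.arctan2(y[1],y[0])); out=""
    if jawdeg is not None:
        # spin about tool x (down) positive => world angle decreases
        dd=[-(jawdeg+k*180-a) for k in (-2,-1,0,1,2)]
        out=[round(np.radians(x),3) for x in dd if abs(x)<=185]
    print("pos",s["position"].round(4),"jawang",round(a,1),"travel",tr.round(4),"spin opts",out,"j6",round(s["joint_positions"][5],2),"t",round(s["time"],2),"F",s["contact_force"].round(1),"w",round(s["width"],4))
    return tr
E
python3 - <<'E'
from h import *
s=sense(); print(Rm(s["tcp_rot"]).round(3))
c=cams.camera("top")
im=c["frame"].astype(int)
# divider pts at z .076 and directions
def w(cr,z): return unproj(c,(180+cr[0]/3.1-.5,100+cr[1]/3.1-.5),z)[:2]
for a,b in (((262,132),(325,388)),((290,257),(390,233))):
    d=w(b,.076)-w(a,.076); print("div",np.degrees(np.arctan2(d[1],d[0])))
for a,b in (((161,213),(365,195)),((170,318),(375,302))):
    d=w(b,.089)-w(a,.089); print("rail",np.degrees(np.arctan2(d[1],d[0])))
print("centre", w((290,257),.076), "knob",w((408,243),.117))
k=np.radians(-83.5); kp=AX+.098*np.array([np.cos(k),np.sin(k)]); print("knob exp",kp)
plan([kp[0],kp[1],.15], 0)
# overlays: dividers at 15/-75 top z .076, knob top circle, empty bay
G=(0,255,0);P=(255,0,255)
L=[]
for a in (15,105,195,285):
    t=np.linspace(.02,.12,25); L+= [[AX[0]+r*np.cos(np.radians(a)),AX[1]+r*np.sin(np.radians(a)),.076] for r in t]
b=AX+.066*np.array([np.cos(np.radians(-30)),np.sin(np.radians(-30))])
save(c,"ov2",[(np.array(L),G),(circ(kp,.012,.117,40),P),(circ(b,.03,.006,40),P),(circ(AX,.124,.081),G)],(220,125,330,240),5)
E
```

```text
[[-0.     0.257 -0.966]
 [ 0.    -0.966 -0.257]
 [-1.    -0.     0.   ]]
div -164.85922248286846
div -74.93019303016979
rail -83.2997711586802
rail -84.04709263169444
centre [ 0.54071307 -0.01092422] knob [ 0.55169175 -0.10655182]
knob exp [ 0.55009391 -0.11287004]
pos [ 0.1413 -0.5315  0.2313] jawang -75.1 travel [ 0.0813 -0.2996 -0.5026] spin opts [np.float64(1.831), np.float64(-1.311)] j6 1.42 t 1.2 F [-0.6  0.   0.1] w 0.0855
```

View pics/ov2.png

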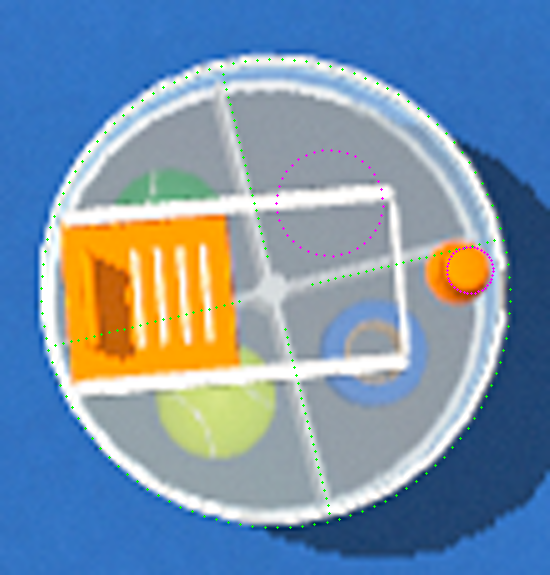

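The overlay matches the picture: dividers at 15° and -75°, so the empty bay's middle is at -30°. The hub suggests the axis is at about (0.540,-0.0135). The opening is at 96.5° and the knob at -83.5°, so the lid must turn about -126.5°. Next I'll go above the knob.

Call:
{"api": "apply_moves", "payload": {"jaw": [110,110,110,110,110,110,110,110,110,110,110,110,110,110,110,110,110,110,110,110], "travel": [[0.071,-0.301,-0.504],[0.071,-0.301,-0.504],[0.071,-0.301,-0.504],[0.071,-0.301,-0.504],[0.071,-0.301,-0.504],[0.071,-0.301,-0.504],[0.071,-0.301,-0.504],[0.071,-0.301,-0.504],[0.071,-0.301,-0.504],[0.071,-0.301,-0.504],[0.071,-0.301,-0.504],[0.071,-0.301,-0.504],[0.071,-0.301,-0.504],[0.071,-0.301,-0.504],[0.071,-0.301,-0.504],[0.071,-0.301,-0.504],[0.071,-0.301,-0.504],[0.071,-0.301,-0.504],[0.071,-0.301,-0.504],[0.071,-0.301,-0.504]], "spin": [-1.311,-1.311,-1.311,-1.311,-1.311,-1.311,-1.311,-1.311,-1.311,-1.311,-1.311,-1.311,-1.311,-1.311,-1.311,-1.311,-1.311,-1.311,-1.311,-1.311], "grip_force": 20}}

```text
time: 2.87
position: [0.5505, -0.1123, 0.1607]
tcp_rot: [0.501, 0.499, -0.5, 0.5]
contact_force: [0.4, 0.3, 0.2]
width: 0.0484
```

```bash
sed -i 's/^AX=.*/AX=np.array([.540,-.0135])/' h.py; python3 - <<'E'
from h import *
plan([.551,-.111,.092],0)
print(Rm(sense()["tcp_rot"]).round(3))
c=cams.camera("wrist"); save(c,"w1",[(circ((.551,-.111),.012,.117,40),(255,0,255))],s=1.5)
c=cams.camera("top"); save(c,"t1",s=1.5)
E
```

```text
pos [ 0.5505 -0.1123  0.1607] jawang -0.1 travel [ 0.0687  0.0005 -0.0013] spin opts [np.float64(3.14), np.float64(-0.002), np.float64(-3.143)] j6 1.22 t 2.87 F [0.4 0.3 0.2] w 0.0484
[[ 0.     1.    -0.002]
 [-0.    -0.002 -1.   ]
 [-1.     0.     0.   ]]
```

View pics/w1.png

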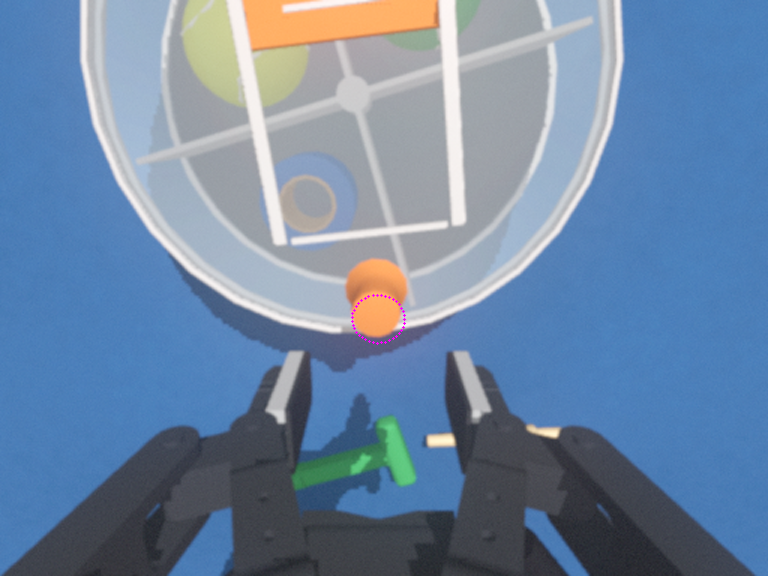

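The wrist view shows the knob top at (377,312), within 2 mm of my prediction, and the jaws straddling it. Descend and grip.

Call:
{"api": "apply_moves", "payload": {"jaw": [110,110,110,110,110,110,255,255,255,255,255,255], "travel": [[0.02,0,-0.002],[0.04,0,-0.002],[0.06,0,-0.002],[0.069,0,-0.002],[0.069,0,-0.002],[0.069,0,-0.002],[0.069,0,-0.002],[0.069,0,-0.002],[0.069,0,-0.002],[0.069,0,-0.002],[0.069,0,-0.002],[0.069,0,-0.002]], "spin": [0,0,0,0,0,0,0,0,0,0,0,0], "grip_force": 20}}

```text
time: 3.97
position: [0.5512, -0.1104, 0.0929]
tcp_rot: [0.501, 0.499, -0.5, 0.501]
contact_force: [-1.4, -0.8, 6.4]
width: 0.0228
```

```bash
python3 - <<'E'
from h import *
p=sense()["position"].copy()
plan(p,0)
v=p[:2]-AX; r=np.hypot(*v); a0=np.degrees(np.arctan2(v[1],v[0])); print(r,a0)
# arc from a0 to -210 in tool axes y=+x, z=-y
n=25
for i in range(1,n+1):
    a=np.radians(a0+(-210-a0)*i/n); q=AX+.098*np.array([np.cos(a),np.sin(a)])
    print(i,round(q[0]-p[0],4),round(-(q[1]-p[1]),4), q.round(4))
c=cams.camera("wrist"); save(c,"w2",s=1.5)
E
```

```text
pos [ 0.5512 -0.1104  0.0929] jawang -0.1 travel [0. 0. 0.] spin opts [np.float64(3.14), np.float64(-0.002), np.float64(-3.143)] j6 1.23 t 3.97 F [-1.4 -0.8  6.4] w 0.0228
0.0975160967752875 -83.38684950985694
1 -0.0086 0.0011 [ 0.5426 -0.1115]
2 -0.0172 0.0009 [ 0.534  -0.1113]
3 -0.0259 0.0 [ 0.5254 -0.1104]
4 -0.0343 -0.0016 [ 0.5169 -0.1087]
5 -0.0427 -0.004 [ 0.5086 -0.1063]
6 -0.0507 -0.0072 [ 0.5005 -0.1032]
7 -0.0585 -0.011 [ 0.4927 -0.0993]
8 -0.0659 -0.0155 [ 0.4853 -0.0948]
9 -0.0729 -0.0207 [ 0.4784 -0.0897]
10 -0.0793 -0.0264 [ 0.4719 -0.084 ]
11 -0.0853 -0.0327 [ 0.4659 -0.0777]
12 -0.0907 -0.0395 [ 0.4606 -0.0709]
13 -0.0954 -0.0467 [ 0.4558 -0.0636]
14 -0.0995 -0.0544 [ 0.4517 -0.056 ]
15 -0.1029 -0.0623 [ 0.4483 -0.0481]
16 -0.1056 -0.0705 [ 0.4456 -0.0398]
17 -0.1076 -0.079 [ 0.4436 -0.0314]
18 -0.1088 -0.0876 [ 0.4424 -0.0228]
19 -0.1092 -0.0962 [ 0.442  -0.0142]
20 -0.1089 -0.1049 [ 0.4423 -0.0055]
21 -0.1078 -0.1134 [0.4434 0.0031]
22 -0.106 -0.1219 [0.4453 0.0115]
23 -0.1034 -0.1302 [0.4478 0.0198]
24 -0.1001 -0.1382 [0.4511 0.0278]
25 -0.0961 -0.1459 [0.4551 0.0355]
```

View pics/w2.png

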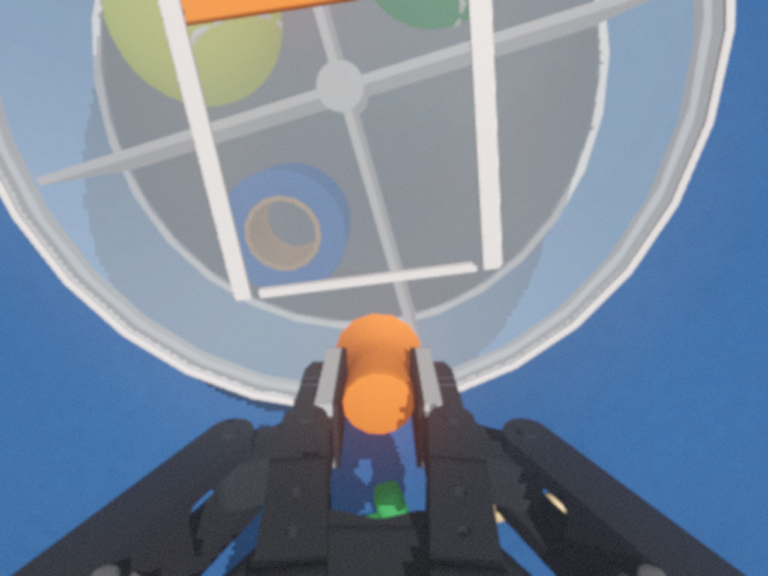

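The jaws hold the knob at 22.8 mm. I'll drag it along the arc.

Call:
{"api": "apply_moves", "payload": {"jaw": [255,255,255,255,255,255,255,255,255,255,255,255,255,255,255,255,255], "travel": [[0,-0.0086,0.0011],[0,-0.0172,0.0009],[0,-0.0259,0],[0,-0.0343,-0.0016],[0,-0.0427,-0.004],[0,-0.0507,-0.0072],[0,-0.0585,-0.011],[0,-0.0659,-0.0155],[0,-0.0729,-0.0207],[0,-0.0793,-0.0264],[0,-0.0853,-0.0327],[0,-0.0907,-0.0395],[0,-0.0954,-0.0467],[0,-0.0995,-0.0544],[0,-0.1029,-0.0623],[0,-0.1056,-0.0705],[0,-0.1056,-0.0705]], "spin": [0,0,0,0,0,0,0,0,0,0,0,0,0,0,0,0,0]}}

```text
time: 5.43
position: [0.446, -0.0393, 0.0934]
tcp_rot: [0.501, 0.498, -0.5, 0.501]
contact_force: [0.2, 1.5, 5.6]
width: 0.023
```

```bash
python3 - <<'E'
from h import *
p=sense()["position"].copy()
plan(p,0)
v=p[:2]-AX; r=np.hypot(*v); a0=np.degrees(np.arctan2(v[1],v[0])); print(r,a0)
if a0>0:a0-=360
n=9
for i in range(1,n+1):
    a=np.radians(a0+(-210-a0)*i/n); q=AX+.098*np.array([np.cos(a),np.sin(a)])
    print(i,round(q[0]-p[0],4),round(-(q[1]-p[1]),4), q.round(4))
c=cams.camera("top"); save(c,"t3",crop=(200,110,340,250),s=4)
E
```

```text
pos [ 0.446  -0.0393  0.0934] jawang -0.1 travel [0. 0. 0.] spin opts [np.float64(3.14), np.float64(-0.001), np.float64(-3.143)] j6 1.3 t 5.43 F [0.2 1.5 5.6] w 0.023
0.09750718032585085 -164.67145505674864
1 -0.0024 -0.0083 [ 0.4436 -0.031 ]
2 -0.0035 -0.0168 [ 0.4424 -0.0225]
3 -0.004 -0.0254 [ 0.442  -0.0139]
4 -0.0036 -0.034 [ 0.4423 -0.0053]
5 -0.0025 -0.0425 [0.4434 0.0033]
6 -0.0007 -0.051 [0.4453 0.0117]
7 0.0019 -0.0592 [0.4479 0.0199]
8 0.0052 -0.0671 [0.4512 0.0279]
9 0.0092 -0.0748 [0.4551 0.0355]
```

View pics/t3.png

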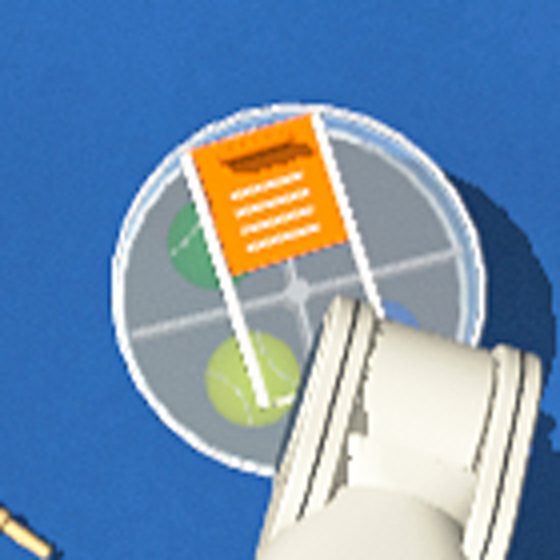

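The lid is turning with the knob: the shutter is now towards +x, at about 15°. I'll finish the arc, release and rise.

Call:
{"api": "apply_moves", "payload": {"jaw": [255,255,255,255,255,255,255,255,255,255,255,110,110,110,110,110,110,110,110], "travel": [[0,-0.0024,-0.0083],[0,-0.0035,-0.0168],[0,-0.004,-0.0254],[0,-0.0036,-0.034],[0,-0.0025,-0.0425],[0,-0.0007,-0.051],[0,0.0019,-0.0592],[0,0.0052,-0.0671],[0,0.0092,-0.0748],[0,0.0092,-0.0748],[0,0.0092,-0.0748],[0,0.0092,-0.0748],[0,0.0092,-0.0748],[0,0.0092,-0.0748],[0,0.0092,-0.0748],[-0.03,0.0092,-0.0748],[-0.06,0.0092,-0.0748],[-0.07,0.0092,-0.0748],[-0.07,0.0092,-0.0748]], "spin": [0,0,0,0,0,0,0,0,0,0,0,0,0,0,0,0,0,0,0]}}

```text
time: 7.07
position: [0.4567, 0.035, 0.1659]
tcp_rot: [0.502, 0.497, -0.499, 0.502]
contact_force: [0.5, -0.3, -0.8]
width: 0.0485
```

```bash
python3 - <<'E'
from h import *
plan([.62,-.06,.14],-30)
b=AX+.066*np.array([np.cos(np.radians(-30)),np.sin(np.radians(-30))])
u=np.array([np.cos(np.radians(-30)),np.sin(np.radians(-30))]); n=np.array([-u[1],u[0]])
fin=[]
for s in (-1,1):
    for w in np.linspace(-.025,.025,11): q=AX+u*(.096+s*.004)+n*w; fin.append([*q,.108])
pl=[]
for s in (.022,.110):
    for w in np.linspace(-.044,.044,20): q=AX+u*s+n*w; pl.append([*q,.085])
c=cams.camera("top"); save(c,"t4",[(np.array(fin),(255,0,255)),(np.array(pl),(0,255,0))],crop=(200,110,340,250),s=4)
c=cams.camera("wrist"); save(c,"w4",s=1.5)
c=cams.camera("side"); save(c,"s4",[(np.array(fin),(255,0,255)),(np.array(pl),(0,255,0))],crop=(200,140,330,250),s=5)
E
```

```text
pos [0.4567 0.035  0.1659] jawang -0.1 travel [0.0276 0.1632 0.0948] spin opts [np.float64(0.523), np.float64(-2.619)] j6 1.47 t 7.07 F [ 0.5 -0.3 -0.8] w 0.0485
```

View pics/t4.png

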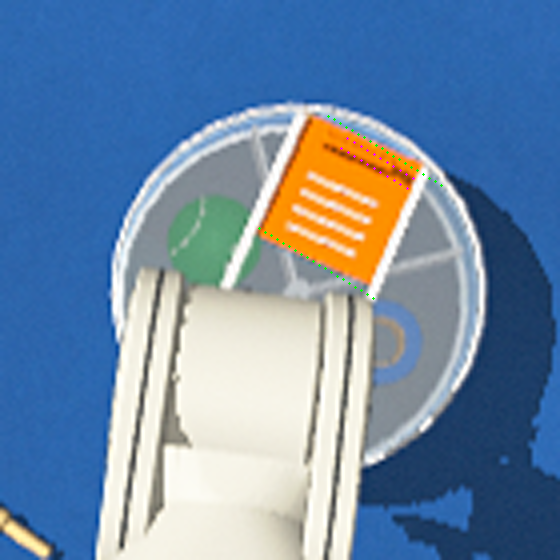

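View pics/s4.png

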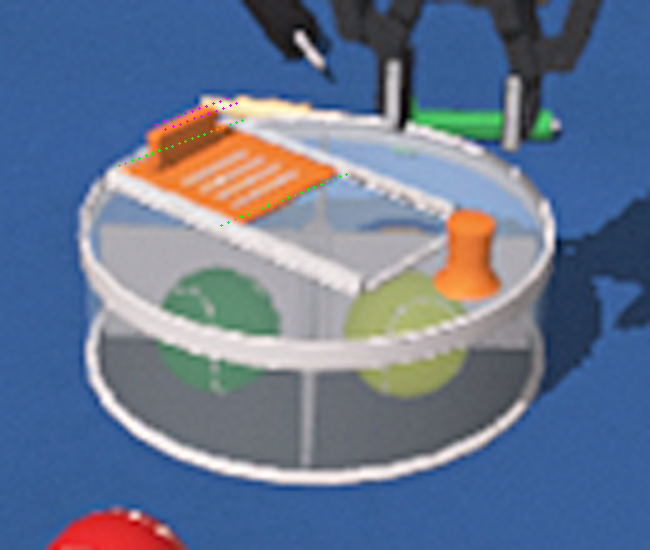

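View pics/w4.png

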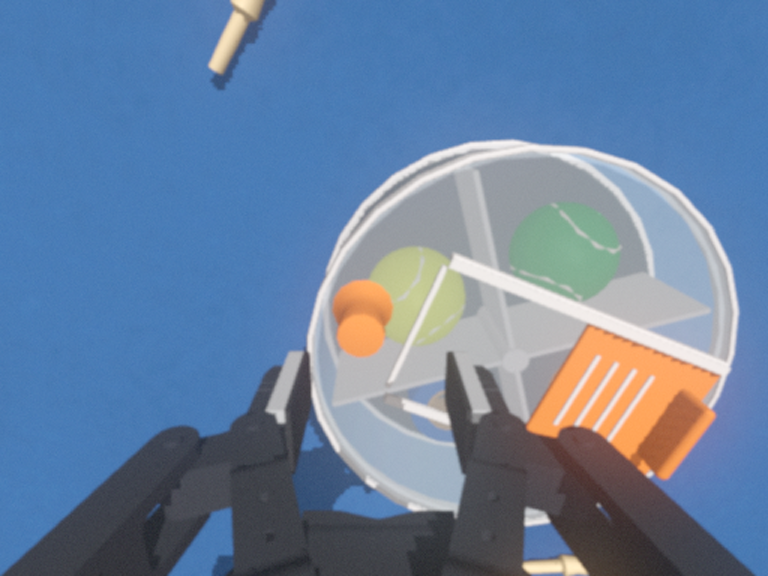

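```bash
python3 - <<'E'
from h import *
b=AX
def lines(a):
    u=np.array([np.cos(np.radians(a)),np.sin(np.radians(a))]); n=np.array([-u[1],u[0]])
    L=[[*(AX+u*s+n*w),.089] for w in (-.0465,.0465) for s in np.linspace(-.06,.1,60)]
    return np.array(L), circ(AX-.098*u,.012,.117,40)
for nm,cr,s in(("wrist",None,1.5),("side",(200,140,330,250),5),("top",(200,110,340,250),4)):
    c=cams.camera(nm)
    pts=[]
    for a,col in((-30,(0,0,255)),(-24,(0,255,0))):
        L,k=lines(a); pts+=[(L,col),(k,col)]
    save(c,"ang_"+nm,pts,cr,s)
E
```

```text
(no output)
```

View pics/ang_wrist.png

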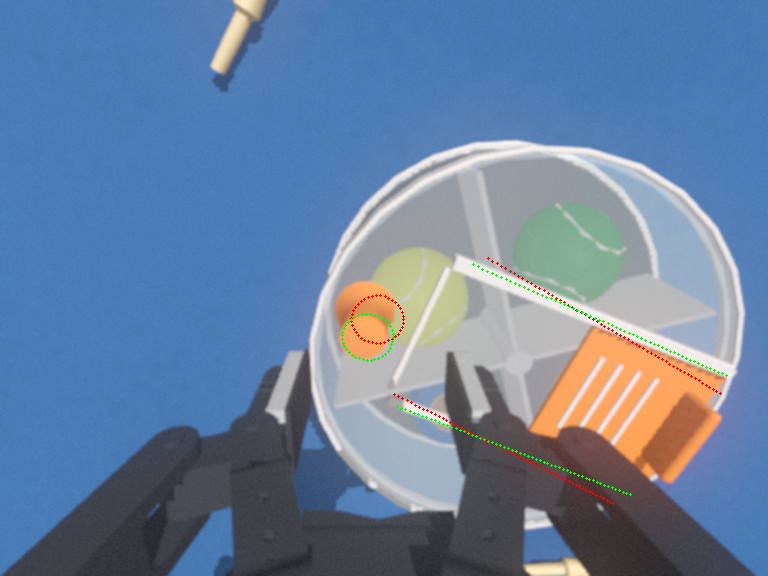

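View pics/ang_side.png

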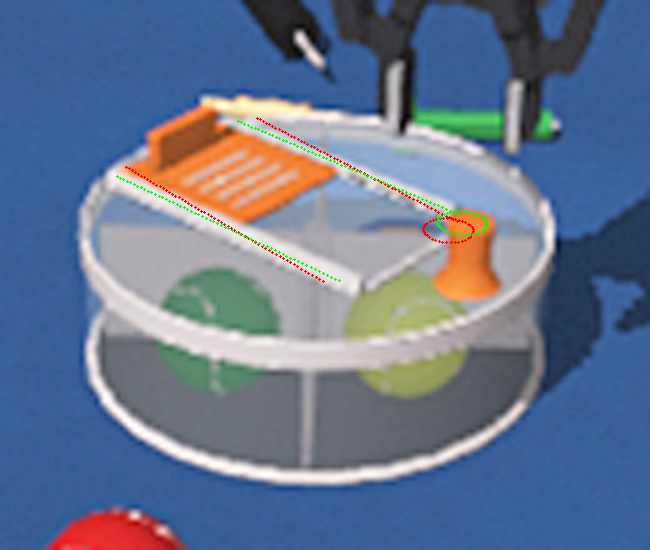

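View pics/ang_top.png

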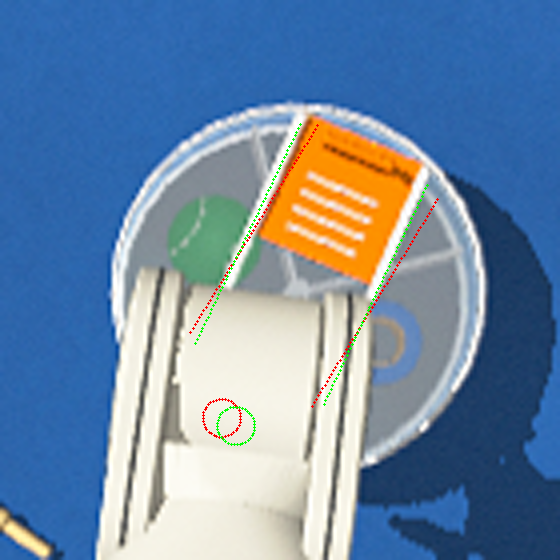

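The overlays show the lid at about -23.5°, with the knob having slid in the pads along the last stretch. I'll re-grip tangentially and turn the remaining ~6.5°.

Call:
{"api": "apply_moves", "payload": {"jaw": [110,110,110,110,110,110,110,110,110,110,110,110,110,110,255,255,255,255,255,255], "travel": [[0,-0.007,0.009],[0,-0.007,0.009],[0,-0.007,0.009],[0,-0.007,0.009],[0,-0.007,0.009],[0,-0.007,0.009],[0,-0.007,0.009],[0,-0.007,0.009],[0,-0.007,0.009],[0.025,-0.007,0.009],[0.05,-0.007,0.009],[0.073,-0.007,0.009],[0.073,-0.007,0.009],[0.073,-0.007,0.009],[0.073,-0.007,0.009],[0.073,-0.007,0.009],[0.073,-0.007,0.009],[0.073,-0.007,0.009],[0.073,-0.007,0.009],[0.073,-0.007,0.009]], "spin": [-1.1,-1.1,-1.1,-1.1,-1.1,-1.1,-1.1,-1.1,-1.1,-1.1,-1.1,-1.1,-1.1,-1.1,-1.1,-1.1,-1.1,-1.1,-1.1,-1.1], "grip_force": 30}}

```text
time: 9.03
position: [0.4483, 0.0262, 0.0906]
tcp_rot: [0.165, 0.686, -0.165, 0.689]
contact_force: [-1.0, -0.6, 5.9]
width: 0.0225
```

```bash
cat >> h.py <<'E'
def angview(a,tag,cams_=("side","top","wrist")):
    u=np.array([np.cos(np.radians(a)),np.sin(np.radians(a))]); n=np.array([-u[1],u[0]])
    L=np.array([[*(AX+u*s+n*w),.089] for w in (-.0465,.0465) for s in np.linspace(-.06,.1,60)])
    for nm,cr,s in(("wrist",None,1.5),("side",(200,140,330,250),5),("top",(200,110,340,250),4)):
        if nm in cams_:
            c=cams.camera(nm); save(c,tag+nm,[(L,(0,255,0)),(circ(AX-.098*u,.012,.117,40),(0,255,0))],cr,s)
E
python3 - <<'E'
from h import *
p=sense()["position"]; v=p[:2]-AX; print(np.hypot(*v),np.degrees(np.arctan2(v[1],v[0])))
a=np.radians(149.5); plan([AX[0]+.098*np.cos(a),AX[1]+.098*np.sin(a),.093],60)
angview(-25,"g")
E
```

```text
0.0998785003296546 156.59573276816639
pos [0.4483 0.0262 0.0906] jawang 63.0 travel [-0.0024  0.0122  0.0019] spin opts [np.float64(3.193), np.float64(0.052), np.float64(-3.09)] j6 0.34 t 9.03 F [-1.  -0.6  5.9] w 0.0225
```

View pics/gwrist.png

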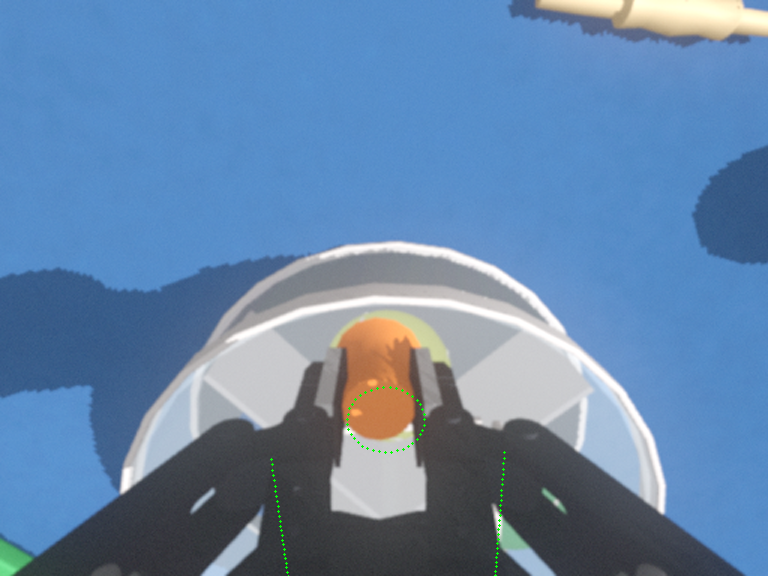

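View pics/gtop.png

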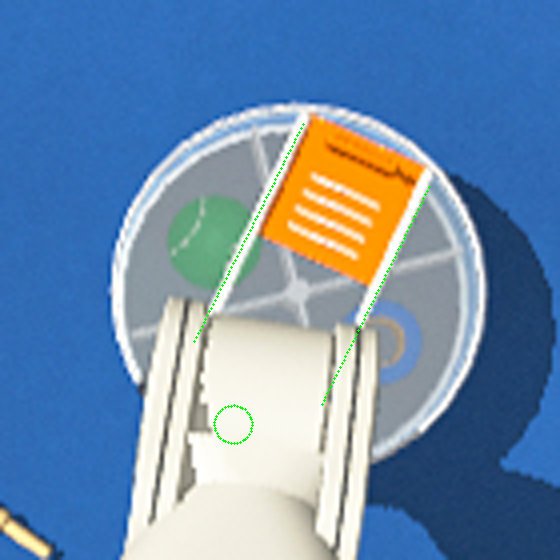

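Call:
{"api": "apply_moves", "payload": {"jaw": [255,255,255,255,255,255,110,110,110,110,110,110,110,110], "travel": [[0,0.004,0],[0,0.008,0],[0,0.0115,0],[0,0.0115,0],[0,0.0115,0],[0,0.0115,0],[0,0.0115,0],[0,0.0115,0],[0,0.0115,0],[0,0.0115,0],[-0.03,0.0115,0],[-0.06,0.0115,0],[-0.07,0.0115,0],[-0.07,0.0115,0]], "spin": [0.03,0.06,0.09,0.09,0.09,0.09,0.09,0.09,0.09,0.09,0.09,0.09,0.09,0.09]}}

```text
time: 10.35
position: [0.4549, 0.0365, 0.1633]
tcp_rot: [0.196, 0.676, -0.196, 0.683]
contact_force: [0.5, -0.1, -0.5]
width: 0.0486
```

```bash
python3 - <<'E'
from h import *
plan([.623,-.0615,.14],-30)
angview(-30,"k",("top","side"))
E
```

```text
pos [0.4549 0.0365 0.1633] jawang 57.8 travel [0.0252 0.0064 0.1943] spin opts [np.float64(1.533), np.float64(-1.609)] j6 0.46 t 10.35 F [ 0.5 -0.1 -0.5] w 0.0486
```

View pics/kside.png

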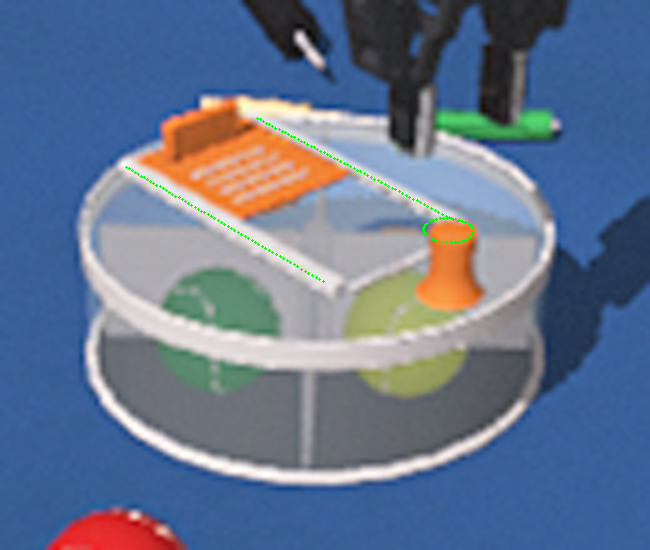

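View pics/ktop.png

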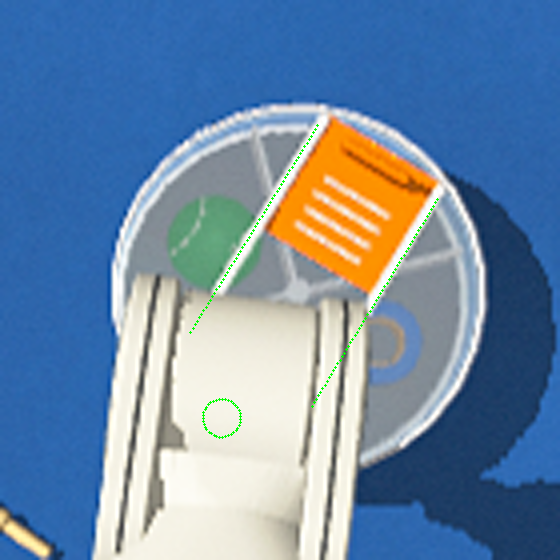

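The lid is now at about -29 to -30°, so it's squarely aligned. I'll move above the fin with the jaw along the slide, opened to about 20 mm.

Call:
{"api": "apply_moves", "payload": {"jaw": [195,195,195,195,195,195,195,195,195,195,195,195,195,195,195,195], "travel": [[0.01,0.006,0.194],[0.015,0.006,0.194],[0.02,0.006,0.194],[0.025,0.006,0.194],[0.025,0.006,0.194],[0.025,0.006,0.194],[0.025,0.006,0.194],[0.025,0.006,0.194],[0.025,0.006,0.194],[0.025,0.006,0.194],[0.025,0.006,0.194],[0.025,0.006,0.194],[0.025,0.006,0.194],[0.025,0.006,0.194],[0.025,0.006,0.194],[0.025,0.006,0.194]], "spin": [1.533,1.533,1.533,1.533,1.533,1.533,1.533,1.533,1.533,1.533,1.533,1.533,1.533,1.533,1.533,1.533]}}

```text
time: 11.78
position: [0.6207, -0.0616, 0.1358]
tcp_rot: [0.613, 0.353, -0.611, 0.355]
contact_force: [-0.1, -0.5, -0.4]
width: 0.0202
```

```bash
python3 - <<'E'
from h import *
plan([.623,-.0615,.094],-30)
u=np.array([np.cos(np.radians(-30)),np.sin(np.radians(-30))]); n=np.array([-u[1],u[0]])
fin=np.array([[*(AX+u*(.096+s*.004)+n*w),.108] for s in(-1,1) for w in np.linspace(-.025,.025,15)])
for nm,cr,s in(("wrist",None,1.5),("side",(200,140,330,250),5),("top",(200,110,340,250),4)):
    c=cams.camera(nm); save(c,"f"+nm,[(fin,(0,255,0))],cr,s)
E
```

```text
pos [ 0.6207 -0.0616  0.1358] jawang -29.9 travel [ 0.0418  0.0018 -0.0012] spin opts [np.float64(3.143), np.float64(0.002), np.float64(-3.14)] j6 1.86 t 11.78 F [-0.1 -0.5 -0.4] w 0.0202
```

View pics/fwrist.png

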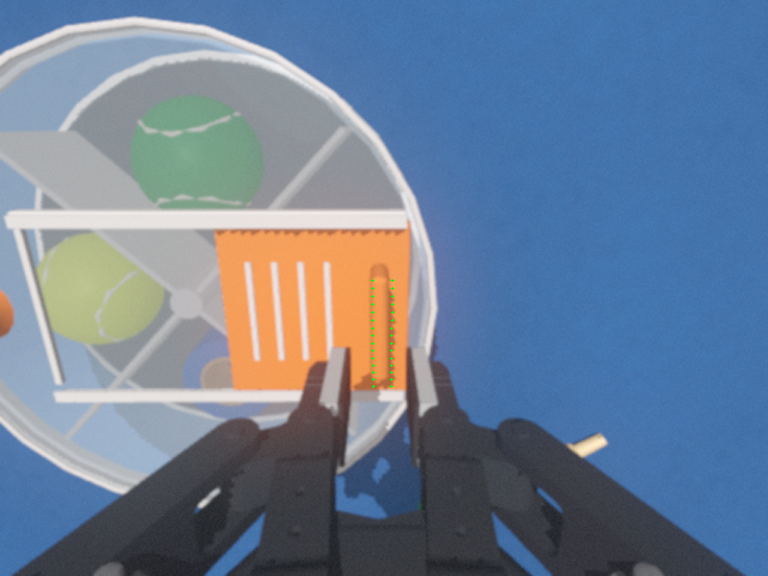

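View pics/fside.png

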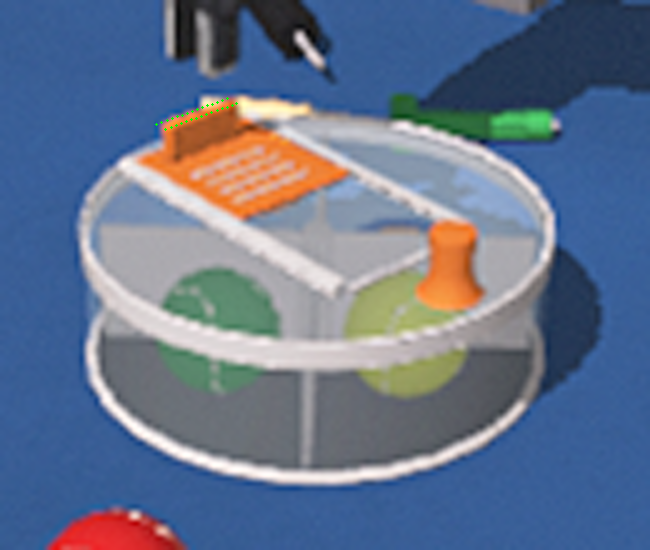

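The fin top in the wrist view, at (380,270)-(380,387), sits between the pads. Descend and slide it open.

Call:
{"api": "apply_moves", "payload": {"jaw": [195,195,195,195,195,195,195,195,195,195,195,195,195,195,195,195,195,195], "travel": [[0.02,0.001,-0.002],[0.04,0.001,-0.002],[0.042,0.001,-0.002],[0.042,0.001,-0.002],[0.042,-0.008,-0.002],[0.042,-0.016,-0.002],[0.042,-0.024,-0.002],[0.042,-0.032,-0.002],[0.042,-0.04,-0.002],[0.042,-0.048,-0.002],[0.042,-0.056,-0.002],[0.042,-0.064,-0.002],[0.042,-0.072,-0.002],[0.042,-0.08,-0.002],[0.042,-0.086,-0.002],[0.042,-0.089,-0.002],[0.042,-0.091,-0.002],[0.042,-0.091,-0.002]], "spin": [0,0,0,0,0,0,0,0,0,0,0,0,0,0,0,0,0,0]}}

```text
time: 13.43
position: [0.5428, -0.0143, 0.0938]
tcp_rot: [0.613, 0.353, -0.611, 0.355]
contact_force: [0.6, 0.5, -0.2]
width: 0.0201
```

```bash
python3 - <<'E'
from h import *
p=sense()["position"]; u=np.array([np.cos(np.radians(-30)),np.sin(np.radians(-30))]);print((p[:2]-AX)@u)
plan([.54,-.0135,.094],-30)
angview(-30,"o")
E
```

```text
0.002862305165263873
pos [ 0.5428 -0.0143  0.0938] jawang -29.9 travel [-0.0002 -0.0029  0.0007] spin opts [np.float64(3.142), np.float64(0.001), np.float64(-3.141)] j6 1.91 t 13.43 F [ 0.6  0.5 -0.2] w 0.0201
```

View pics/owrist.png

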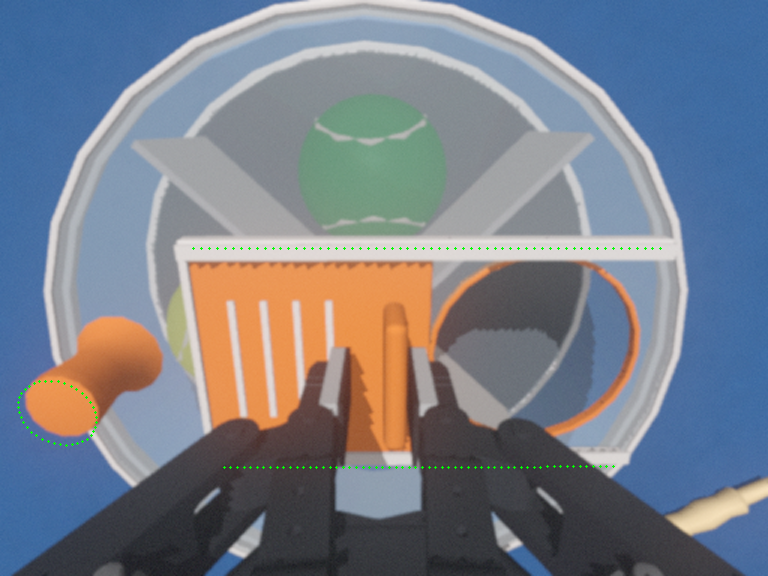

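View pics/oside.png

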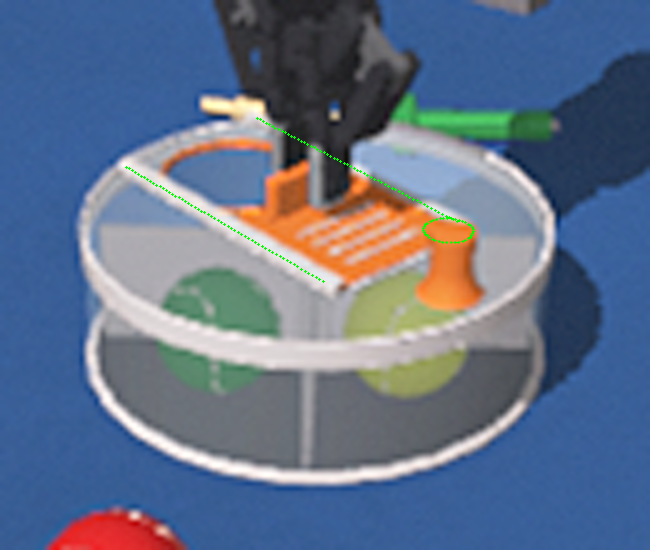

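View pics/otop.png

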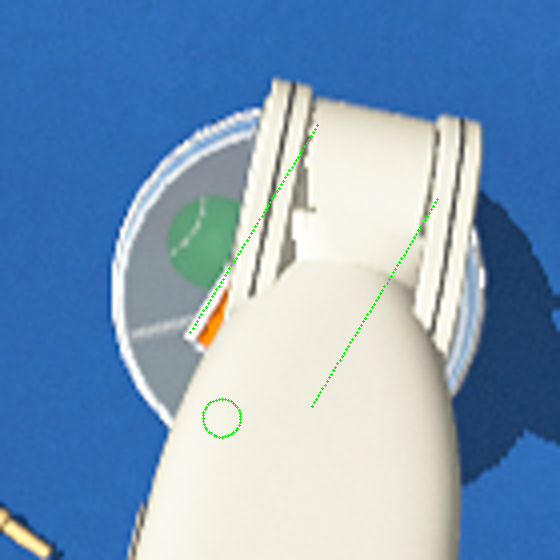

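The shutter is nearly open and the opening is clear at (535,345). I'll push a few mm more to be sure of the stop.

Call:
{"api": "apply_moves", "payload": {"jaw": [195,195,195,195], "travel": [[0,-0.002,0],[0,-0.004,0],[0,-0.005,0],[0,-0.005,0]], "spin": [0,0,0,0]}}

```text
time: 13.92
position: [0.5421, -0.0139, 0.0939]
tcp_rot: [0.615, 0.35, -0.61, 0.357]
contact_force: [13.9, -8.8, -8.2]
width: 0.0204
```

Hard stop reached at about 16 N. Back off, rise and head for the ball.

Call:
{"api": "apply_moves", "payload": {"jaw": [195,195,195,195,195,100,0,0], "travel": [[0,0.007,0],[0,0.007,0],[-0.03,0.007,0],[-0.06,0.007,0],[-0.09,0.007,0],[-0.1,0.007,0],[-0.1,0.007,0],[-0.1,0.007,0]], "spin": [0,0,0,0,0,0,0,0]}}

```text
time: 14.58
position: [0.5469, -0.0168, 0.1937]
tcp_rot: [0.615, 0.35, -0.61, 0.357]
contact_force: [0.5, 0.2, -0.2]
width: 0.0557
```

```bash
python3 - <<'E'
from h import *
plan([.5235,.289,.16],0)
E
```

```text
pos [ 0.5469 -0.0168  0.1937] jawang -30.0 travel [ 0.0321 -0.1736 -0.253 ] spin opts [np.float64(2.618), np.float64(-0.524)] j6 1.91 t 14.58 F [ 0.5  0.2 -0.2] w 0.0557
```

Call:
{"api": "apply_moves", "payload": {"jaw": [0,0,0,0,0,0,0,0,0,0,0,0,0,0], "travel": [[0,-0.174,-0.253],[0,-0.174,-0.253],[0,-0.174,-0.253],[0,-0.174,-0.253],[0,-0.174,-0.253],[0,-0.174,-0.253],[0,-0.174,-0.253],[0.02,-0.174,-0.253],[0.03,-0.174,-0.253],[0.03,-0.174,-0.253],[0.03,-0.174,-0.253],[0.03,-0.174,-0.253],[0.03,-0.174,-0.253],[0.03,-0.174,-0.253]], "spin": [-0.524,-0.524,-0.524,-0.524,-0.524,-0.524,-0.524,-0.524,-0.524,-0.524,-0.524,-0.524,-0.524,-0.524]}}

```text
time: 15.75
position: [0.5237, 0.2883, 0.1628]
tcp_rot: [0.502, 0.496, -0.499, 0.503]
contact_force: [0.2, 0.7, 0.1]
width: 0.0856
```

```bash
python3 - <<'E'
from h import *
plan([.5235,.289,.058],0)
B=(.5235,.289)
c=cams.camera("wrist"); save(c,"bw",[(circ(B,.0325,.073,60),(0,255,0))],s=1.5)
c=cams.camera("side"); save(c,"bs",[(circ(B,.0325,.073,60),(0,255,0))],(150,150,320,320),4)
angview(-30,"o2",("top",))
u=np.array([np.cos(np.radians(-30)),np.sin(np.radians(-30))])
c=cams.camera("top"); save(c,"o3top",[(circ(AX+.066*u,.04,.081),(0,255,0)),(circ(AX+.066*u,.002,.006,6),(0,0,255))],(200,110,340,250),4)
E
```

```text
pos [0.5237 0.2883 0.1628] jawang -0.1 travel [ 0.1048 -0.0014 -0.0011] spin opts [np.float64(3.14), np.float64(-0.002), np.float64(-3.143)] j6 1.94 t 15.75 F [0.2 0.7 0.1] w 0.0856
```

View pics/bw.png

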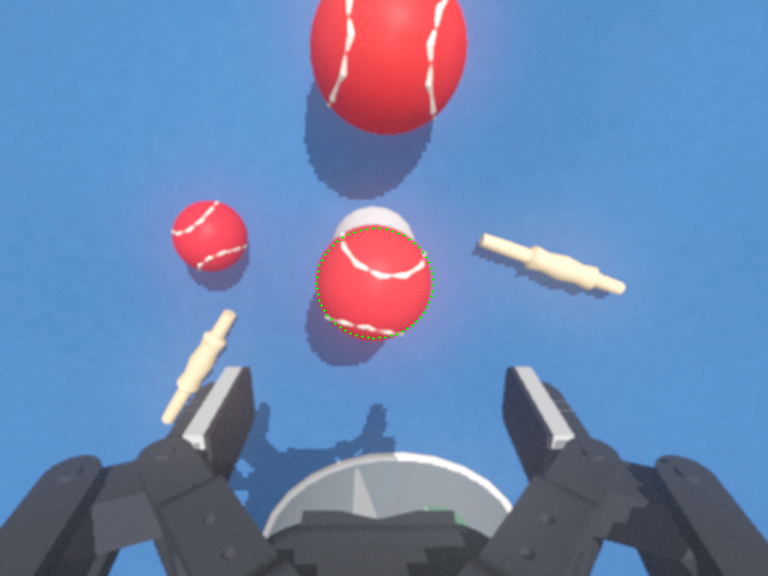

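View pics/bs.png

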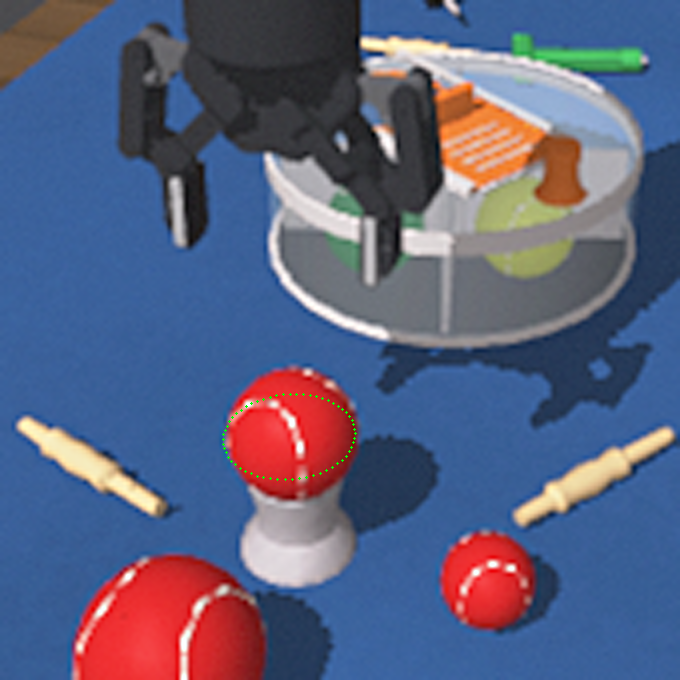

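View pics/o3top.png

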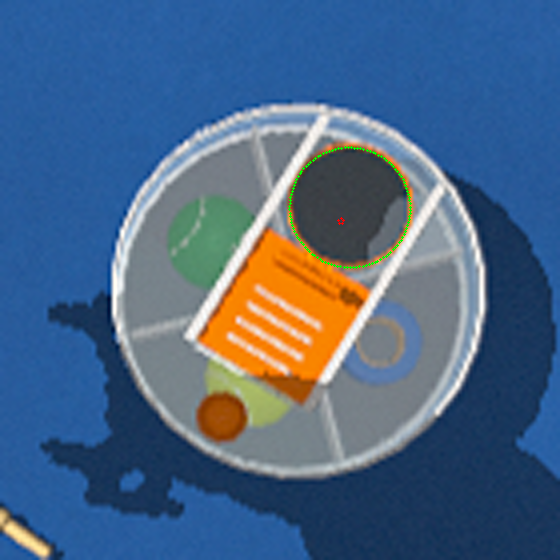

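The wrist view shows the middle-sized ball at (375,282), on the cup, matching the 65 mm overlay, and the opening overlays the empty bay. Descend and grip.

Call:
{"api": "apply_moves", "payload": {"jaw": [0,0,0,0,0,0,0,255,255,255,255,255,255,255], "travel": [[0.025,0,-0.001],[0.05,0,-0.001],[0.075,0,-0.001],[0.1,0,-0.001],[0.116,0,-0.001],[0.116,0,-0.001],[0.116,0,-0.001],[0.116,0,-0.001],[0.116,0,-0.001],[0.116,0,-0.001],[0.116,0,-0.001],[0.116,0,-0.001],[0.116,0,-0.001],[0.116,0,-0.001]], "spin": [0,0,0,0,0,0,0,0,0,0,0,0,0,0], "grip_force": 30}}

```text
time: 17.12
position: [0.5251, 0.2897, 0.0481]
tcp_rot: [0.502, 0.496, -0.498, 0.504]
contact_force: [-2.9, -0.1, 6.6]
width: 0.0635
```

```bash
python3 - <<'E'
from h import *
s=sense();print(s["width"],s["position"])
c=cams.camera("side"); save(c,"bs2",[],(150,150,320,320),4)
E
```

```text
0.06348308708130836 [0.5250795  0.28966386 0.04806673]
```

View pics/bs2.png

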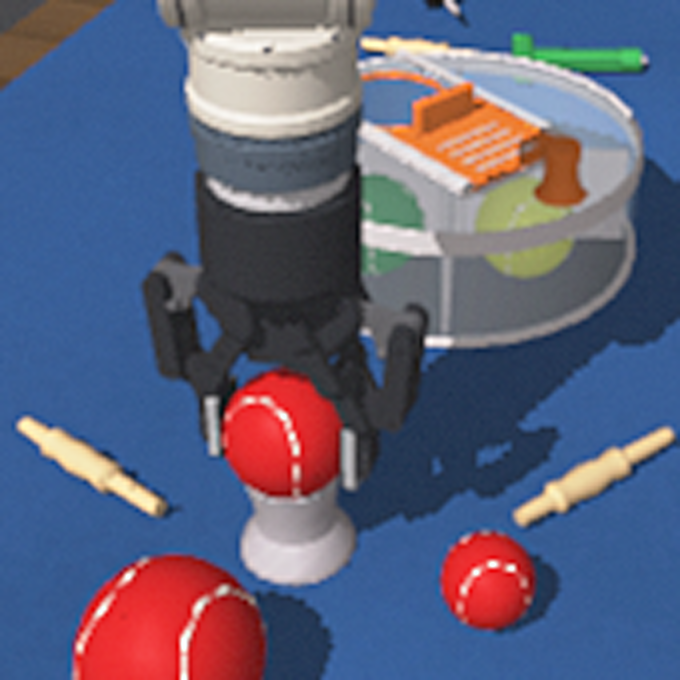

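The ball is gripped at its equator, width 63.5 mm. Lift.

Call:
{"api": "apply_moves", "payload": {"jaw": [255,255,255,255,255,255,255], "travel": [[-0.01,0,0],[-0.03,0,0],[-0.06,0,0],[-0.09,0,0],[-0.12,0,0],[-0.13,0,0],[-0.13,0,0]], "spin": [0,0,0,0,0,0,0]}}

```text
time: 17.75
position: [0.5247, 0.2906, 0.1821]
tcp_rot: [0.505, 0.495, -0.496, 0.505]
contact_force: [0.5, -0.2, -1.0]
width: 0.0639
```

```bash
python3 - <<'E'
from h import *
a=np.radians(-29.5)
plan([AX[0]+.066*np.cos(a),AX[1]+.066*np.sin(a),.16],60)
c=cams.camera("side"); save(c,"bs3",[],(150,100,320,320),3)
E
```

```text
pos [0.5247 0.2906 0.1821] jawang -0.0 travel [0.0239 0.0724 0.3366] spin opts [np.float64(2.094), np.float64(-1.048)] j6 1.94 t 17.75 F [ 0.5 -0.2 -1. ] w 0.0639
```

View pics/bs3.png

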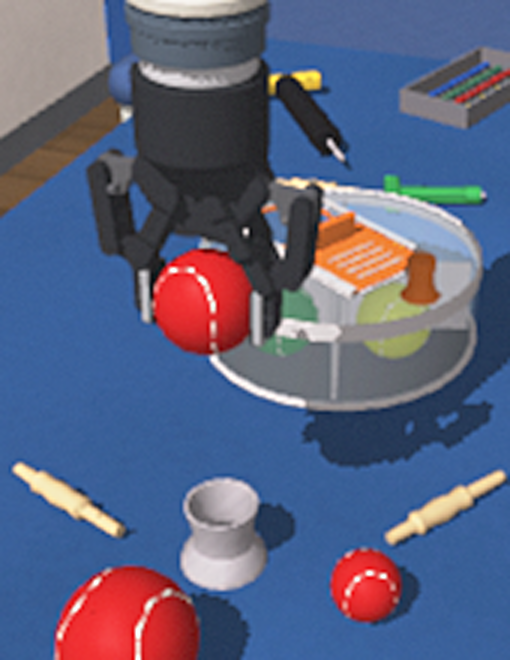

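Call:
{"api": "apply_moves", "payload": {"jaw": [255,255,255,255,255,255,255,255,255,255,255,255,255,255,255,255], "travel": [[0,0.015,0.03],[0,0.03,0.07],[0,0.045,0.11],[0,0.055,0.15],[0,0.06,0.19],[0,0.072,0.23],[0,0.072,0.27],[0,0.072,0.31],[0,0.072,0.33],[0.01,0.072,0.337],[0.024,0.072,0.337],[0.024,0.072,0.337],[0.024,0.072,0.337],[0.024,0.072,0.337],[0.024,0.072,0.337],[0.024,0.072,0.337]], "spin": [-0.1,-0.2,-0.3,-0.4,-0.5,-0.6,-0.7,-0.8,-0.9,-1.0,-1.048,-1.048,-1.048,-1.048,-1.048,-1.048]}}

```text
time: 19.13
position: [0.5964, -0.0463, 0.1581]
tcp_rot: [0.184, 0.677, -0.182, 0.689]
contact_force: [-0.1, 0.6, -0.4]
width: 0.0637
```

```bash
python3 - <<'E'
from h import *
a=np.radians(-29.5); O=AX+.066*np.array([np.cos(a),np.sin(a)])
plan([*O,.092],60)
p=sense()["position"]
for nm,cr,s in(("wrist",None,1.5),("side",(200,100,330,250),4.8),("top",(200,110,340,250),4)):
    c=cams.camera(nm); save(c,"d"+nm,[(circ(O,.04,.081),(0,255,0)),(circ(p[:2],.0325,p[2]+.025),(255,0,255))],cr,s)
E
```

```text
pos [ 0.5964 -0.0463  0.1581] jawang 60.0 travel [ 0.0661  0.0003 -0.0003] spin opts [np.float64(3.142), np.float64(0.0), np.float64(-3.141)] j6 0.31 t 19.13 F [-0.1  0.6 -0.4] w 0.0637
```

View pics/dwrist.png

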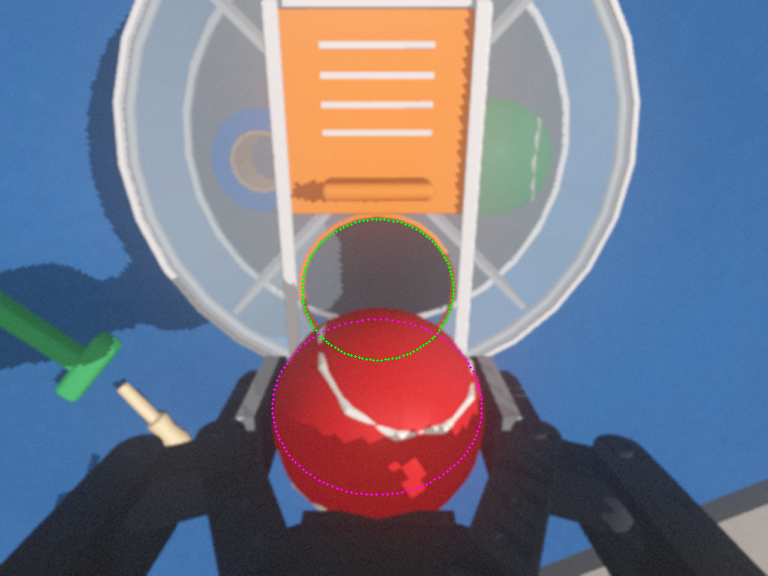

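View pics/dside.png

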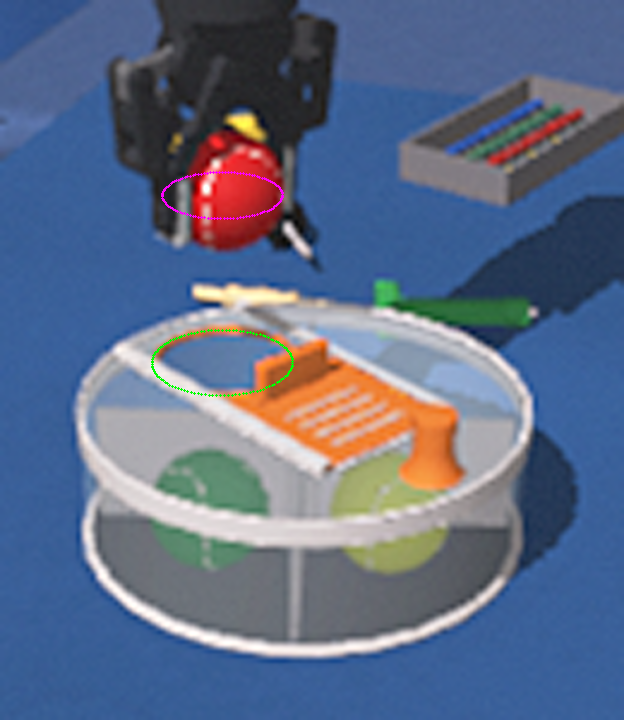

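The ball is held over the opening and both overlays agree. Lower it to just above the opening, release and rise.

Call:
{"api": "apply_moves", "payload": {"jaw": [255,255,255,255,255,255,255,0,0,0,0,0,0,0,0,0,0], "travel": [[0.02,0,0],[0.04,0,0],[0.06,0,0],[0.069,0,0],[0.069,0,0],[0.069,0,0],[0.069,0,0],[0.069,0,0],[0.069,0,0],[0.069,0,0],[0.069,0,0],[0.069,0,0],[0.069,0,0],[0.04,0,0],[0.01,0,0],[0,0,0],[0,0,0]], "spin": [0,0,0,0,0,0,0,0,0,0,0,0,0,0,0,0,0]}}

```text
time: 20.7
position: [0.5977, -0.0467, 0.1611]
tcp_rot: [0.184, 0.675, -0.182, 0.691]
contact_force: [-0.8, 0.3, -0.5]
width: 0.0852
```

```bash
python3 - <<'E'
from h import *
a=np.radians(-29.5); u=np.array([np.cos(a),np.sin(a)]); O=AX+.066*u
F=AX+.010*u
plan([*F,.14],-30)
for nm,cr,s in(("wrist",None,1.5),("side",(200,100,330,250),4.8)):
    c=cams.camera(nm); save(c,"e"+nm,[(circ(O,.04,.081),(0,255,0))],cr,s)
E
```

```text
pos [ 0.5977 -0.0467  0.1611] jawang 60.0 travel [ 0.0199 -0.0001 -0.057 ] spin opts [np.float64(1.571), np.float64(-1.57)] j6 0.3 t 20.7 F [-0.8  0.3 -0.5] w 0.0852
```

View pics/ewrist.png

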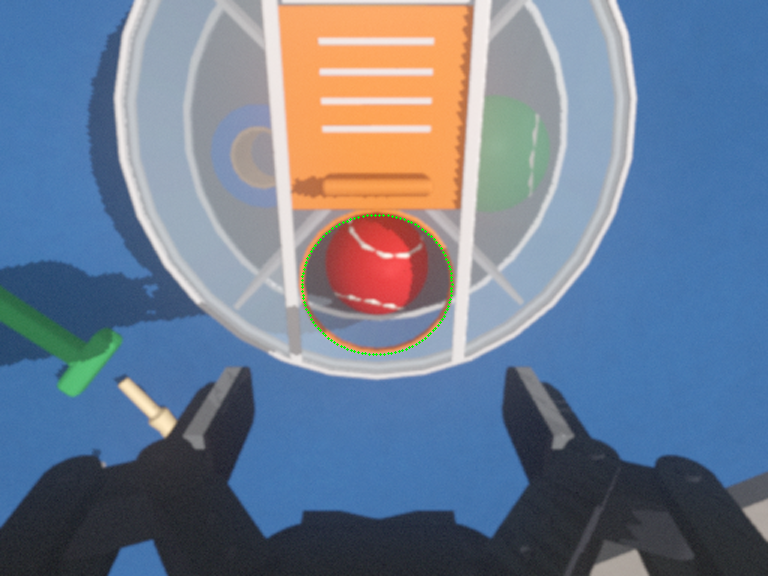

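View pics/eside.png

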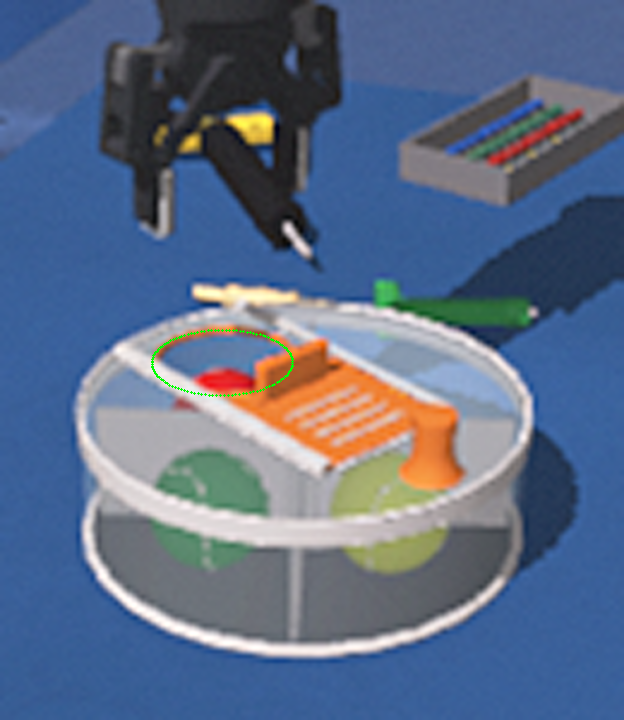

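The red ball is in the empty compartment, at (376,265) inside the opening. Go back over the fin.

Call:
{"api": "apply_moves", "payload": {"jaw": [195,195,195,195,195,195,195,195,195,195,195,195,195,195,195,195], "travel": [[0,0,-0.02],[0,0,-0.04],[0,0,-0.057],[0,0,-0.057],[0,0,-0.057],[0,0,-0.057],[0,0,-0.057],[0,0,-0.057],[0,0,-0.057],[0,0,-0.057],[0.01,0,-0.057],[0.02,0,-0.057],[0.02,0,-0.057],[0.02,0,-0.057],[0.02,0,-0.057],[0.02,0,-0.057]], "spin": [1.571,1.571,1.571,1.571,1.571,1.571,1.571,1.571,1.571,1.571,1.571,1.571,1.571,1.571,1.571,1.571]}}

```text
time: 22.13
position: [0.5471, -0.018, 0.1363]
tcp_rot: [0.616, 0.351, -0.607, 0.358]
contact_force: [0.2, -0.8, 0.4]
width: 0.0202
```

```bash
python3 - <<'E'
from h import *
a=np.radians(-29.5); u=np.array([np.cos(a),np.sin(a)]); n=np.array([-u[1],u[0]])
F=AX+.010*u
plan([*F,.094],-29.5)
fin=np.array([[*(AX+u*(.010+s*.004)+n*w),.108] for s in(-1,1) for w in np.linspace(-.025,.025,15)])
c=cams.camera("wrist"); save(c,"hw",[(fin,(0,255,0))],s=1.5)
c=cams.camera("side"); save(c,"hs",[(fin,(0,255,0))],(200,100,330,250),4.8)
E
```

```text
pos [ 0.5471 -0.018   0.1363] jawang -29.8 travel [ 0.0424  0.001  -0.0002] spin opts [np.float64(3.136), np.float64(-0.006), np.float64(-3.147)] j6 1.9 t 22.13 F [ 0.2 -0.8  0.4] w 0.0202
```

View pics/hw.png

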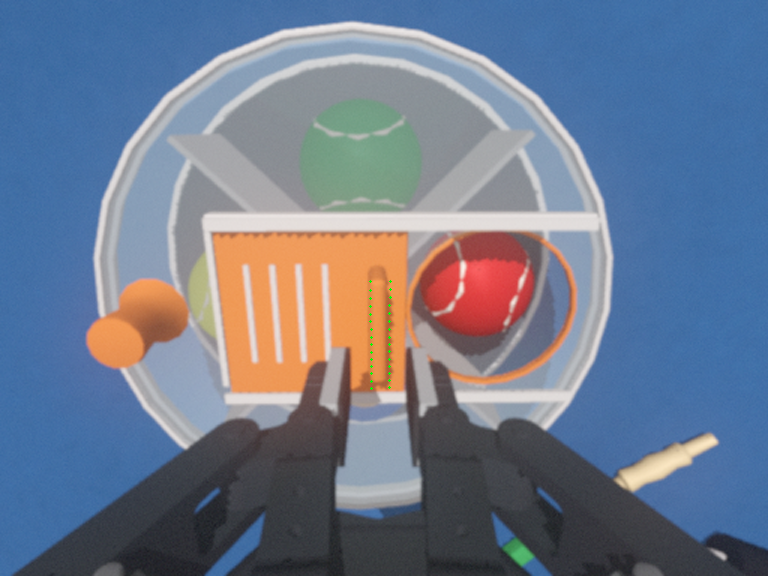

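View pics/hs.png

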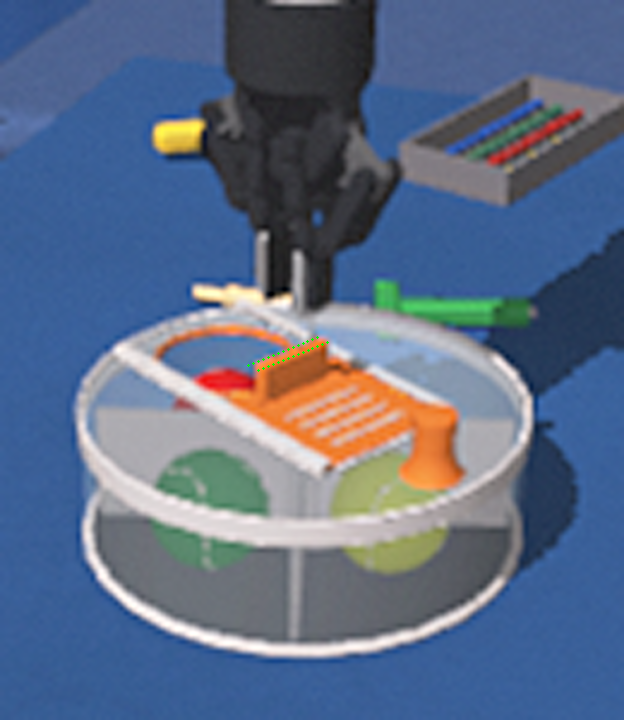

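Call:
{"api": "apply_moves", "payload": {"jaw": [195,195,195,195,195,195,195,195,195,195,195,195,195,195,195,195,195,195,195], "travel": [[0.02,0,-0.001],[0.04,0,-0.001],[0.042,0,-0.001],[0.042,0,-0.001],[0.042,0.008,-0.001],[0.042,0.016,-0.001],[0.042,0.024,-0.001],[0.042,0.032,-0.001],[0.042,0.04,-0.001],[0.042,0.048,-0.001],[0.042,0.056,-0.001],[0.042,0.064,-0.001],[0.042,0.072,-0.001],[0.042,0.08,-0.001],[0.042,0.086,-0.001],[0.042,0.09,-0.001],[0.042,0.093,-0.001],[0.042,0.094,-0.001],[0.042,0.094,-0.001]], "spin": [0,0,0,0,0,0,0,0,0,0,0,0,0,0,0,0,0,0,0]}}

```text
time: 23.82
position: [0.628, -0.063, 0.0958]
tcp_rot: [0.616, 0.352, -0.608, 0.357]
contact_force: [-8.8, 5.6, 2.9]
width: 0.0204
```

The stop is reached with about 10 N. One more nudge, then back off and rise.

Call:
{"api": "apply_moves", "payload": {"jaw": [195,195,195,195,195,195,195,195,195], "travel": [[0,0.001,0],[0,0.001,0],[0,-0.006,0],[0,-0.006,0],[-0.03,-0.006,0],[-0.06,-0.006,0],[-0.09,-0.006,0],[-0.12,-0.006,0],[-0.12,-0.006,0]], "spin": [0,0,0,0,0,0,0,0,0]}}

```text
time: 24.57
position: [0.6233, -0.0606, 0.2223]
tcp_rot: [0.618, 0.349, -0.606, 0.359]
contact_force: [0.8, 0.3, -0.1]
width: 0.0201
```

```bash
python3 - <<'E'
from h import *
plan([.54,.2,.2],None)
angview(-30,"z",("top","side"))
c=cams.camera("wrist"); save(c,"zw",s=1.5)
c=cams.camera("top"); save(c,"zt",s=1.5)
c=cams.camera("side"); save(c,"zs",s=1.5)
E
```

```text
pos [ 0.6233 -0.0606  0.2223] jawang -29.9 travel [ 0.0197 -0.2024 -0.1843] spin opts  j6 1.86 t 24.57 F [ 0.8  0.3 -0.1] w 0.0201
```

View pics/zw.png

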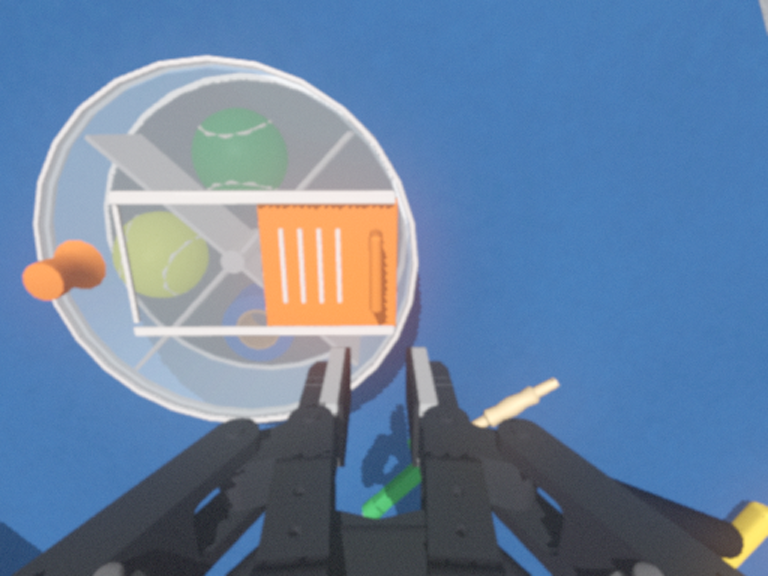

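View pics/zside.png

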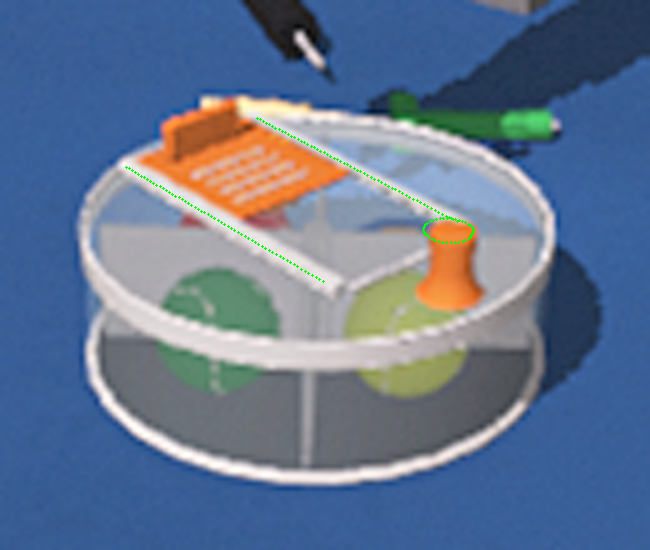

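View pics/ztop.png

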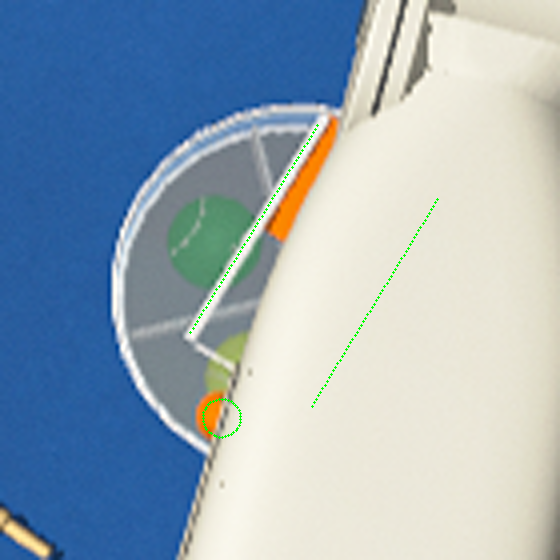

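View pics/zs.png

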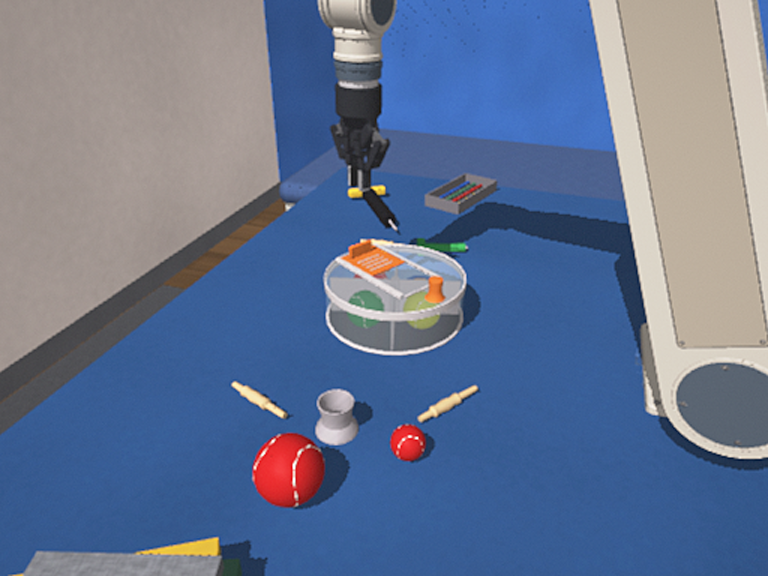

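The pictures show the shutter fully shut with its edge at the rail ends, the lid still at about -30°, and the ball visible red under the shutter. The cup is upright, the bails and key are in place, and the gripper is clear at z = 0.22. I'm handing in.

```bash
python3 -c "
from plant import job
print(job.sign_off())"
```

```text
the job is handed in; nothing more can be done
None
```

The red ball is in the keeper's empty compartment with the shutter shut over it, and I handed the job in at about 25 s of the 72 s allowed. The hand-in gives no verdict, so this rests on my own checks.

- **Lid:** I turned it by gripping the knob and dragging it round. The first drag stopped about 6° short because the knob slid in the pads, so I re-gripped it and finished the turn. The overlays then put the opening at −29 to −30°, against the empty compartment's middle at −30°.
- **Shutter:** I pushed it open to its stop (about 16 N). After the drop I pushed it shut to its stop (about 10 N).
- **Ball:** I took the middle-sized red ball off the steel cup and released it just above the opening. The wrist picture showed it inside the compartment.
- **Last pictures:** The shutter is flush with the rail ends and the lid is still at about −30°. The ball shows red under the shutter, the cup is upright, and the gripper is clear of everything. The bails and key look undisturbed by eye; I did not measure their positions again.

No check failed at the end. The only disagreement was a few millimetres between the side and top cameras.

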